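Drying test tiles on the tilting board at 20 degrees

TASK

Set the tilting board to 20 degrees: swing it up by its bar until it snaps to its open stop and stays there, stack the two setting blocks that make that angle on the marked line of its base, and bring the board down so that its roller rests on the stack. Then lay every test tile that is there flat on the tilted board, glaze up, each wholly on the plate and none on top of another, and when they are all on, turn the drying fan's isolator handle to on. Leave the glaze jar, the brush pot and the bowl where they stand.

Things in the scene. Friction and masses are not known exactly. Their poses are not given: they have to be found in the camera images.
- base: green base of the tilting board, fixed, 220 mm wide (y), 15 mm thick, from x = -185 to +20 mm, with 30 mm high hinge cheeks at its far end (outside y = +-110 mm), a 15 mm low strut foot behind. Origin on the bench straight below the middle of the hinge axis, which runs along y, 25 mm above the bench; -x points from the hinge to the free edge with the bar, roughly towards the robot.
- board (a joint): board's angle, rad: 0 shut and level (start), 1.4 at the open stop. A damped spring closes it below about 0.8 (lift: 5 N at the bar); above that it goes up to 1.4 and stays (3 N at the bar pulls it down). Its 20 mm thick steel roller, axis 160 mm from the hinge axis, lies on the base at 0, so on a stack of height H the angle is asin(H / 160 mm). The spring presses it on the stack.
- bar (a point): middle of the board's black round bar handle, 14 mm thick, 130 mm long, parallel to the hinge (its y), a post at each end. 235 mm from the hinge axis along the board and 15 mm above it square to the board: 40 mm above the bench when shut; 43 mm clear between bar and board edge. Turns with the board.
- board_mid (a point): centre of the upper face of the 10 mm aluminium plate, 20 mm above the hinge axis (square to the plate). Axes turn with the board: z square to the face, y along the hinge, -x uphill to the bar. The face reaches 97 mm to -x, 93 mm to +x (a 12 mm high ledge there, at the low end) and 110 mm to each side. At 20 degrees a tile stays where laid.
- stack_mark (a point): crossing of the white lines on the base's top face, 150 mm from the hinge: where the centre of the block stack belongs (within 40 mm; blocks with their 60 mm side along the hinge), right under the roller when the board stands at 20 degrees.
- block20: setting block, white fired clay, 45 (its x) x 60 (its y) x 20 mm high; origin at the centre of its underside. Lies flat on the bench right of the board at the start.
- block35: setting block, white fired clay, 45 (its x) x 60 (its y) x 35 mm high; origin at the centre of its underside. Lies flat on the bench right of the board at the start.
- block48: setting block, white fired clay, 45 (its x) x 60 (its y) x 48 mm high; origin at the centre of its underside. Lies flat on the bench right of the board at the start.
- tile1: glazed test tile, terracotta with a thin blue glaze patch on top, 70 (its x) x 44 (its y) x 10 mm, 70 g; origin at the centre of its underside, z up (glazed side up). Identical to the other tiles. Lies flat on the bench left of the board at the start; may be absent.
- tile2: glazed test tile, terracotta with a thin blue glaze patch on top, 70 (its x) x 44 (its y) x 10 mm, 70 g; origin at the centre of its underside, z up (glazed side up). Identical to the other tiles. Lies flat on the bench left of the board at the start; may be absent.
- tile3: glazed test tile, terracotta with a thin blue glaze patch on top, 70 (its x) x 44 (its y) x 10 mm, 70 g; origin at the centre of its underside, z up (glazed side up). Identical to the other tiles. Lies flat on the bench left of the board at the start; may be absent.
- tile4: glazed test tile, terracotta with a thin blue glaze patch on top, 70 (its x) x 44 (its y) x 10 mm, 70 g; origin at the centre of its underside, z up (glazed side up). Identical to the other tiles. Lies flat on the bench left of the board at the start; may be absent.
- isolator: grey isolator box of the drying fan, fixed to the bench, 100 x 100 x 55 mm, origin at the centre of its underside; a white dot on its top at its +x side marks off, one at its -y side marks on. The handle's axis is vertical through its middle.
- switch (a joint): angle of the isolator handle, rad: 0 off (at the start), growing as it turns clockwise seen from above, 1.571 on. Sprung over-centre detents: it needs about 0.15 N m to leave a stop and past the middle (0.785) it snaps by itself to the other stop.
- switch_grip (a point): middle of the red bar grip of the isolator handle, on its axis, 85 mm above the bench; the grip is 66 mm long (this point's x axis, pointing at the off dot when off), 16 mm wide (y axis) and 36 mm high (from 67 to 103 mm above the bench).
- jar: glaze jar, green, 72 mm across, 95 mm high, bystander; origin at the centre of its underside
- pot: blue brush pot with wooden tools standing in it, 90 mm across, 100 mm high to the rim, 180 mm with the tools, bystander; origin at the centre of its underside
- bowl: terracotta bowl, 110 mm across, 50 mm high, bystander; origin at the centre of its underside
Not all that is in view belongs to the job. What is shaped like the isolator but yellow is not meant.

How it is judged:
On the way, in this order (a step that is already met when the one before it is completed fails the run):
1. the board has been swung up to its open stop (value of joint board above 1.3 rad), for 0.2 s.
2. the board rests, let go, at 20 degrees on the stack of the 20 and 35 mm blocks (value of joint board between 0.328 and 0.372 rad and velocity of joint board between -0.05 and 0.05 rad/s and horizontal distance between each of block20, block35 and stack_mark below 0.04 m and contact force between each of the arm, the fingers and anything else below 0.5 N), for 0.4 s.
3. every tile present lies flat on the tilted board (value of joint board between 0.328 and 0.372 rad and velocity of joint board between -0.05 and 0.05 rad/s and horizontal distance between each of block20, block35 and stack_mark below 0.04 m and z of tile1 in the frame of board_mid between -0.004 and 0.005 m and x of tile1 in the frame of board_mid between -0.075 and 0.075 m and y of tile1 in the frame of board_mid between -0.095 and 0.095 m and angle between the z axis of each of tile1, tile2, tile3, tile4 and the z axis of board_mid, either way round below 0.08 rad and linear speed of each of tile1, tile2, tile3, tile4 below 0.02 m/s and z of tile2 in the frame of board_mid between -0.004 and 0.005 m and x of tile2 in the frame of board_mid between -0.075 and 0.075 m and y of tile2 in the frame of board_mid between -0.095 and 0.095 m and z of tile3 in the frame of board_mid between -0.004 and 0.005 m and x of tile3 in the frame of board_mid between -0.075 and 0.075 m and y of tile3 in the frame of board_mid between -0.095 and 0.095 m and z of tile4 in the frame of board_mid between -0.004 and 0.005 m and x of tile4 in the frame of board_mid between -0.075 and 0.075 m and y of tile4 in the frame of board_mid between -0.095 and 0.095 m), for 0.2 s.
4. the isolator is on (value of joint switch above 1.4 rad), for 0.2 s.
At the end, for the whole second after the job is handed in: Board at 20 degrees (within 1.2) on the 20 and 35 mm blocks, stacked within 40 mm of the mark; every tile present still and flat on it, glaze up, its centre within 75 mm (along the slope) and 95 mm (across) of the board's centre; isolator at on (above 1.4 rad) (all of step 3 and value of joint switch above 1.4 rad); the robot touches nothing.
It fails at once if the jar is disturbed (moved more than 30 mm) (distance of jar from where it was at the start of the episode above 0.03 m).
It fails at once if the pot is disturbed (moved more than 30 mm) (distance of pot from where it was at the start of the episode above 0.03 m).
It fails at once if the bowl is disturbed (moved more than 30 mm) (distance of bowl from where it was at the start of the episode above 0.03 m).
Of tile1, tile2, tile3, tile4 only 2 to 4 are there at a start; the rules pass over those that are not, and their reading is None.
At some moment in a run one of tile1, tile2, tile3, tile4 may be knocked a few centimetres aside while the robot is not near it.
It also fails if it takes over 210 s, if anything falls off the work surface, if the arm or the gripper's body presses on something with over 40 N, if the wrist force passes 120 N, or if a joint passes its speed limit or range.

ROBOT

A 6-joint arm with a two-finger parallel gripper is mounted at the origin on the work surface. World frame = base frame: x ahead of the robot, y to its left, z up, the work surface at z = 0. Lengths are in m, angles in rad, forces in N, time in s.
With the tool pointing down it reaches from about 0.35 to 1 m from the base axis. Payload 7.1 kg.
Tool frame: the origin (TCP) lies at the very end of the fingers, on their centre line; the grasp point (between the pads) lies 19 mm behind it; z points along the fingers, y is the direction in which the jaws open and shut (so a half turn about z gives the same grasp; the last joint's range is limited). The gripper opens to 85 mm and grips with 20 to 120 N. Pads are 22 mm wide; open, the fingers measure 114 mm over their backs; the gripper's body (76 mm by 85 mm) begins 54 mm behind the grasp point. The pads swing forward as they close: fully open they stand 13 mm farther back than shut.
Start: joints at [1.303, 0.423, 1.63, -0, 1.089, -0.019], TCP at [0.154, 0.606, 0.202] pointing down, gripper open.
Joint ranges: [-3, 3], [-0.9, 2.11], [0.09, 2.58], [-1.31, 4.45], [0.11, 2.69], [-2.54, 2.54]. Speed limits (rad/s): [2.39, 2.39, 3.01, 3.14, 3.14, 3.14].

INTERFACE

Orientations are given as a unit quaternion [w, x, y, z].
In Python, from bench import readout, viewer, env gives the robot as it stands.
- The arm moves only by the tool jog_arm, never from a script. Its argument "plan" is a list that holds one entry, the list of rows, each a list of 5 numbers: the shift along the tool's x, y, z scaled (see below), then the turn about the tool's z scaled (see below), then the closure in counts, from 0 (fully open) to 255 (shut). A call has 1 to 10 rows; each row is the pose to reach, as a shift and turn from the pose measured when the call began, along the tool's axes at that moment; what a row does not reach only later rows make up. The controller multiplies each number of a shift by 0.25 m and each number of a turn by 90 degrees. A row lasts 1/8 s, in which the tool goes at most 62.5 mm and 10.7 degrees, less where a joint would pass 70% of its speed; a pose out of reach is approached as far as the arm can. A call with a number of a shift or a turn outside -1 to 1 is refused whole. A call with a gripper value outside its range is refused whole. The fingers move at their own pace and stop on an object; the grip force is fixed at half the most. Time passes only in rows, so rows that repeat a pose let the fingers close. It gives the time, the measured TCP pose, the force and the opening at its end, in the units of the state.
- readout.read_state(): the state, without advancing time (a new reading comes with each control period).
- viewer.read_camera(name): name is "scene" or "top" or "wrist"; returns a dict with "frame" (400x640x3 uint8, red, green, blue), "intrinsics" (3x3 intrinsics, pixels), "rvec" (rotation vector, rad) and "tvec" (3), from world to camera coordinates, as OpenCV has them. Camera axes: x right, y down, z forward; pixel columns grow to the right and rows downward; lengths in m; the calibration is good to about 2 mm. The wrist camera is an equidistant fisheye: a pixel r from the principal point sees the ray r / f radians off the axis. A picture is of the moment at which its call begins. There is no depth.
- env.hand_in(): hands the job in, once; it reports no verdict.
The state is a dict: "time": time; "joint_pos": joint angles; "joint_velocities": joint speeds; "joint_torque": joint torques, N m; "ee_pos": TCP position; "ee_rot": TCP orientation; "ft_force": force on the tool from outside, world axes, zero at the start; "wrist_torque": the same for the moment, N m; "gripper_width": opening from 0.0 (shut) to 1.0 (fully open).
Only numpy, scipy, OpenCV 4.12 (cv2) and the standard library are available. Lean on these libraries where they do the work, as an engineer would, in place of code of your own. Each camera call takes 0.05 s, during which the arm holds its last target. There are 200 camera calls.

## Working session

There is one attempt and no reset: what is moved stays moved. The work goes in short steps, Python scripts to look and compute and a tool call to move; the robot and the scene stay as the last step left them, time stands still between calls to the robot, and variables do not carry over. Pictures are saved under pics/ and viewed, about 12 in all and at most 16, crops included, and the job is handed in when it is done.

Besides the shell and the picture viewer there is one more tool, called after "Emit:" as name([rows], argument=value, ...), one row to a line, values as JSON. jog_arm: Moves the arm, as the interface text tells. Its arguments: {"type":"object","properties":{"plan":{"type":"array","items":{"type":"array","items":{"type":"array","items":{"type":"number"}}}}},"required":["plan"]}

```bash
ls; mkdir -p pics; cat > h.py <<'E'
import numpy as np, cv2
from bench import readout, viewer, env
from scipy.spatial.transform import Rotation as R
def cam(n, save=None):
    c=viewer.read_camera(n)
    if save: cv2.imwrite(f'pics/{save}.png',c['frame'][:,:,::-1])
    return c
def ray(c,uv,fish=False):
    K=np.array(c['intrinsics']);Rm=cv2.Rodrigues(np.array(c['rvec'],float))[0];t=np.array(c['tvec'],float).ravel()
    u=np.atleast_2d(np.array(uv,float));d=np.c_[(u[:,0]-K[0,2])/K[0,0],(u[:,1]-K[1,2])/K[1,1],np.ones(len(u))]
    if fish:
        r=np.hypot(d[:,0],d[:,1]);s=np.where(r>1e-9,np.sin(r)/np.maximum(r,1e-9),1)
        d=np.c_[d[:,0]*s,d[:,1]*s,np.cos(r)]
    return -Rm.T@t,d@Rm
def onz(c,uv,z,fish=False):
    o,d=ray(c,uv,fish);return o+d*((z-o[2])/d[:,2])[:,None]
def tri(c1,uv1,c2,uv2,f1=False,f2=False):
    o1,d1=ray(c1,uv1,f1);o2,d2=ray(c2,uv2,f2);out=[]
    for a,b in zip(d1,d2):
        a=a/np.linalg.norm(a);b=b/np.linalg.norm(b)
        s=np.linalg.lstsq(np.c_[a,-b],o2-o1,rcond=None)[0]
        p,q=o1+a*s[0],o2+b*s[1];out.append(np.r_[(p+q)/2,np.linalg.norm(p-q)])
    return np.array(out)
def st():
    s=readout.read_state();print('t',round(s['time'],2),'p',np.round(s['ee_pos'],4),'F',np.round(s['ft_force'],1),'g',round(s['gripper_width'],3));return s
def rel(target,yaw=None):
    "shift units in tool axes to world target; yaw = world angle of tool y (jaw) axis, mod pi"
    s=st();r=R.from_quat(np.r_[s['ee_rot'][1:],s['ee_rot'][0]]);M=r.as_matrix()
    print('shift',np.round(M.T@(np.array(target)-s['ee_pos'])/.25,3),'toolx',np.round(M[:,0],3),'tooly',np.round(M[:,1],3),'z',np.round(M[:,2],3))
    if yaw is not None:
        cur=np.arctan2(M[1,1],M[0,1]);d=(yaw-cur+np.pi/2)%np.pi-np.pi/2
        # turning +about tool z (down) = -world
        print('turn units',round(-d/(np.pi/2),3),'alt',round(-(d-np.sign(d)*np.pi)/(np.pi/2),3),'j6',round(s['joint_pos'][5],3))
E
python3 - <<'E'
from h import *
s=st();print(s['ee_rot'])
for n in ('scene','top','wrist'):
    c=cam(n,n+'0');print(n,np.round(c['intrinsics'],1).tolist(),np.round(ray(c,[[320,200]],n=='wrist'),3))
E
```

```text
pics
t 0.0 p [0.1537 0.6052 0.2016] F [-0.3 -0.1  0.6] g 0.999
[-1.11930025e-04  1.24090201e-01  9.92270631e-01 -7.77095799e-04]Traceback (most recent call last):
  File "<stdin>", line 4, in <module>
    return _wrapfunc(a, 'round', decimals=decimals, out=out)
    return _wrapit(obj, method, *args, **kwds)
    conv = _array_converter(obj)
ValueError: setting an array element with a sequence. The requested array has an inhomogeneous shape after 1 dimensions. The detected shape was (2,) + inhomogeneous part.
```

```bash
python3 - <<'E'
from h import *
for n in ('scene','top','wrist'):
    c=cam(n,n+'0');o,d=ray(c,[[320,200]],n=='wrist');print(n,np.round(c['intrinsics'],1).tolist(),np.round(o,3),np.round(d,3))
import pickle
E
```

```text
scene [[436.8, 0.0, 323.3], [0.0, 436.8, 198.7], [0.0, 0.0, 1.0]] [1.332 0.261 1.507] [[-0.499 -0.167 -0.851]]
top [[365.6, 0.0, 321.7], [0.0, 365.6, 198.5], [0.0, 0.0, 1.0]] [ 2.770e-01 -1.000e-03  1.195e+00] [[ 0.173  0.028 -0.985]]
wrist [[309.7, 0.0, 316.4], [0.0, 309.7, 201.1], [0.0, 0.0, 1.0]] [0.081 0.625 0.373] [[ 0.283 -0.061 -0.957]]
```

View pics/top0.png

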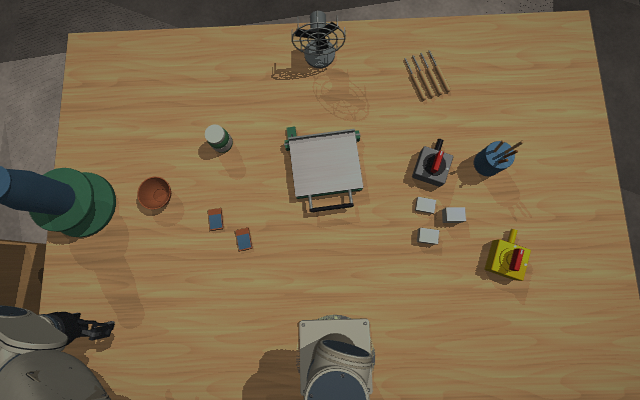

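View pics/scene0.png

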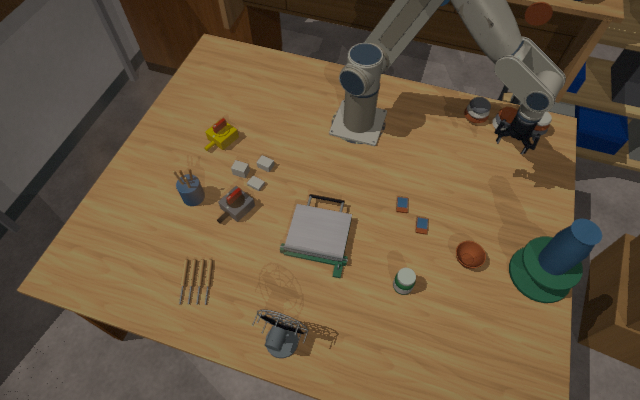

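The top view shows two tiles (216,219) and (244,239), blocks at (426,205), (455,215) and (428,237), the bar at (330,208), and the grey isolator at (433,165). The scene view agrees, with tiles at (402,204) and (422,226).

```bash
cat > m.py <<'E'
from h import *
def blobs(img,lo,hi,roi,mn=15):
    x0,y0,x1,y1=roi;hsv=cv2.cvtColor(img,cv2.COLOR_RGB2HSV)
    m=cv2.inRange(hsv,np.array(lo),np.array(hi));k=np.zeros_like(m);k[y0:y1,x0:x1]=m[y0:y1,x0:x1]
    n,l,s,c=cv2.connectedComponentsWithStats(k)
    o=[]
    for i in range(1,n):
        if s[i,4]>=mn:
            p=np.argwhere(l==i)[:,::-1].astype(np.float32);r=cv2.minAreaRect(p)
            o.append((s[i,4],np.round(c[i],1).tolist(),np.round(cv2.boxPoints(r),1).tolist()))
    return o
E
python3 - <<'E'
from m import *
T=cam('top');S=cam('scene')
ti,si=T['frame'],S['frame']
show=lambda n,b:[print(n,*x) for x in b]
show('tile T',blobs(ti,(95,80,40),(125,255,255),(180,190,290,280)))
show('tile S',blobs(si,(95,80,40),(125,255,255),(370,180,450,250)))
show('blk T',blobs(ti,(0,0,165),(180,50,255),(400,185,480,260)))
show('blk S',blobs(si,(0,0,165),(180,50,255),(225,145,285,195)))
show('bar T',blobs(ti,(0,0,0),(180,255,45),(300,200,360,215)))
show('bar S',blobs(si,(0,0,0),(180,255,45),(305,190,350,210)))
show('plate T',blobs(ti,(0,0,130),(180,45,255),(280,120,370,210),500))
show('plate S',blobs(si,(0,0,130),(180,45,255),(275,195,360,270),500))
show('red T',blobs(ti,(0,150,80),(8,255,255),(415,140,455,190)))
show('red S',blobs(si,(0,150,80),(8,255,255),(215,180,260,215)))
a=cv2.resize(ti[120:250,275:485],None,fx=3.6,fy=3.6,interpolation=2);cv2.imwrite('pics/c1.png',a[:,:,::-1])
E
```

```text
tile T 152 [215.0, 221.1] [[208.60000610351562, 215.0], [219.89999389648438, 213.8000030517578], [221.3000030517578, 227.0], [210.0, 228.1999969482422]]
tile T 156 [243.3, 241.1] [[236.3000030517578, 235.6999969482422], [247.6999969482422, 233.5], [250.3000030517578, 246.5], [239.0, 248.8000030517578]]
tile S 79 [402.0, 202.0] [[398.0, 198.0], [406.0, 198.0], [406.0, 206.0], [398.0, 206.0]]
tile S 85 [421.9, 222.9] [[416.79998779296875, 226.6999969482422], [418.0, 217.6999969482422], [427.29998779296875, 219.0], [426.0, 228.0]]
bar T 166 [331.3, 207.2] [[309.6000061035156, 208.1999969482422], [352.70001220703125, 202.5], [353.20001220703125, 206.1999969482422], [310.1000061035156, 212.0]]
bar S 84 [326.3, 198.7] [[309.6000061035156, 196.89999389648438], [310.1000061035156, 194.39999389648438], [343.1000061035156, 200.60000610351562], [342.6000061035156, 203.10000610351562]]
plate T 3741 [325.2, 164.1] [[287.5, 140.89999389648438], [354.8999938964844, 131.60000610351562], [362.6000061035156, 187.10000610351562], [295.20001220703125, 196.39999389648438]]
plate S 2430 [318.4, 229.6] [[284.70001220703125, 244.5], [293.29998779296875, 202.1999969482422], [351.3999938964844, 214.10000610351562], [342.79998779296875, 256.3999938964844]]
red T 88 [437.9, 160.8] [[432.79998779296875, 168.60000610351562], [438.79998779296875, 150.60000610351562], [443.29998779296875, 152.10000610351562], [437.29998779296875, 170.10000610351562]]
red S 65 [233.0, 194.3] [[225.0, 199.0], [237.5, 186.5], [241.5, 190.5], [229.0, 203.0]]
```

View pics/c1.png

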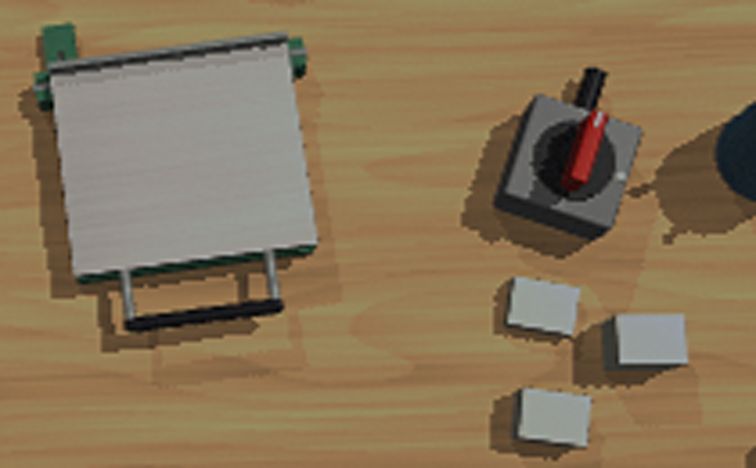

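The crop (3.6×, offset 275,120) shows the plate, the bar at (204,315), the grip at (588,150), and the blocks at (543,305), (650,340) and (553,417).

```bash
python3 - <<'E'
from m import *
T=cam('top');S=cam('scene')
ti,si=T['frame'],S['frame']
P=lambda n,a,b:print(n,np.round(tri(T,a,S,b),3).tolist())
P('tiles',[[215,221.1],[243.3,241.1]],[[402,202],[421.9,222.9]])
P('bar',[[331.3,207.2]],[[326.3,198.7]])
P('grip',[[437.9,160.8]],[[233,194.3]])
P('plate',[[325.2,164.1]],[[318.4,229.6]])
for nm,c in (('T',onz(T,[[208.6,215],[219.9,213.8],[221.3,227],[210,228.2],[236.3,235.7],[247.7,233.5],[250.3,246.5],[239,248.8]],.01)),):
    print('tilepatch',np.round(c[:,:2],3).tolist())
print('barends',np.round(onz(T,[[309.8,210],[353,204.3]],.04),3).tolist())
print('plate corners',np.round(onz(T,[[287.5,140.9],[354.9,131.6],[362.6,187.1],[295.2,196.4]],.045),3).tolist())
print('grip ends',np.round(onz(T,[[435.1,169.3],[441,151.4]],.103),3).tolist())
for v in (110,130):
    print(v);[print(*x) for x in blobs(ti,(0,0,v),(180,60,255),(405,190,475,250))]
    print('S');[print(*x) for x in blobs(si,(0,0,v),(180,70,255),(225,145,285,195))]
a=cv2.resize(si[145:200,220:290],None,fx=8,fy=8,interpolation=2)
b=cv2.resize(si[180:290,360:450],None,fx=4,fy=4,interpolation=2)
cv2.imwrite('pics/c2.png',np.hstack([a,np.pad(b,((0,0),(0,240),(0,0)))[:440,:240]])[:,:,::-1])
E
```

```text
tiles [[0.422, 0.31, 0.131, 0.063], [0.361, 0.354, -0.125, 0.072]]
bar [[0.457, -0.005, 0.037, 0.002]]
grip [[0.582, -0.34, 0.091, 0.003]]
plate [[0.599, 0.01, 0.041, 0.003]]
tilepatch [[0.448, 0.401], [0.451, 0.364], [0.407, 0.358], [0.405, 0.396], [0.377, 0.309], [0.383, 0.271], [0.341, 0.263], [0.335, 0.299]]
barends [[0.449, 0.065, 0.04], [0.463, -0.073, 0.04]]
plate corners [[0.681, 0.133, 0.045], [0.704, -0.09, 0.045], [0.517, -0.106, 0.045], [0.494, 0.111, 0.045]]
grip ends [[0.552, -0.324, 0.103], [0.608, -0.347, 0.103]]
110
242 [425.6, 204.4] [[415.29998779296875, 209.1999969482422], [417.70001220703125, 196.3000030517578], [435.8999938964844, 199.60000610351562], [433.6000061035156, 212.5]]
265 [455.7, 213.5] [[446.0, 207.0], [465.0, 207.0], [465.0, 220.0], [446.0, 220.0]]
260 [428.7, 235.2] [[418.20001220703125, 240.60000610351562], [420.1000061035156, 227.1999969482422], [439.0, 229.89999389648438], [437.1000061035156, 243.3000030517578]]
S
131 [264.5, 161.4] [[255.39999389648438, 164.1999969482422], [260.6000061035156, 153.8000030517578], [273.0, 160.0], [267.79998779296
[... 547 characters left out ...]
465.0, 220.0], [446.0, 220.0]]
259 [428.7, 235.3] [[418.29998779296875, 240.60000610351562], [420.29998779296875, 227.1999969482422], [439.0, 229.89999389648438], [437.1000061035156, 243.3000030517578]]
S
116 [264.7, 160.9] [[256.6000061035156, 161.8000030517578], [260.6000061035156, 153.8000030517578], [273.0, 160.0], [269.0, 168.0]]
123 [239.0, 165.6] [[230.6999969482422, 167.89999389648438], [233.1999969482422, 159.1999969482422], [247.1999969482422, 163.1999969482422], [244.6999969482422, 171.89999389648438]]
128 [255.2, 181.9] [[246.60000610351562, 182.8000030517578], [250.8000030517578, 174.39999389648438], [263.6000061035156, 180.8000030517578], [259.3999938964844, 189.1999969482422]]
```

View pics/c2.png

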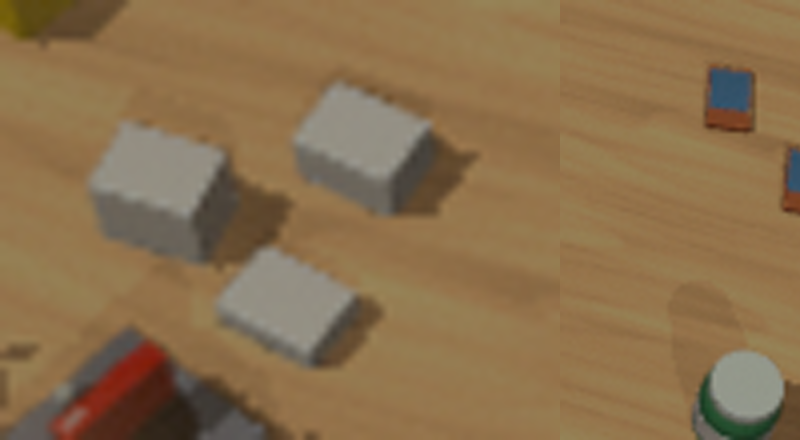

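Heights seen from the scene view identify the blocks: the thin one is block20, (240,166) is block48, and (264,161) is block35. My two tile correspondences were swapped, so I'll fix that and then plan the approach to the bar.

```bash
python3 - <<'E'
from m import *
T=cam('top');S=cam('scene')
P=lambda n,a,b:print(n,np.round(tri(T,a,S,b),3).tolist())
P('tiles',[[215,221.1],[243.3,241.1]],[[421.9,222.9],[402,202]])
P('b20,b48,b35',[[425.6,204.4],[455.7,213.5],[428.7,235.3]],[[255.2,181.7],[239,165.5],[264.7,160.8]])
rel([.456,-.004,.17],np.radians(5.9))
E
```

```text
tiles [[0.428, 0.379, 0.009, 0.002], [0.359, 0.284, 0.01, 0.003]]
b20,b48,b35 [[0.458, -0.311, 0.018, 0.003], [0.422, -0.395, 0.046, 0.003], [0.357, -0.308, 0.033, 0.003]]
t 0.5 p [0.1539 0.6057 0.2024] F [-0.7  0.2 -0.4] g 0.999
shift [-1.772 -2.066  0.13 ] toolx [-0.969  0.246  0.   ] tooly [ 0.246  0.969 -0.   ] z [-0. -0. -1.]
turn units 0.776 alt -1.224 j6 -0.019
```

Emit:
jog_arm([
  [[-0.85,-1,0,0.776,0],[-0.85,-1,0,0.776,0],[-0.85,-1,0,0.776,0],[-0.85,-1,0,0.776,0],[-0.85,-1,0,0.776,0],[-0.85,-1,0,0.776,0],[-0.85,-1,0,0.776,0],[-0.85,-1,0,0.776,0],[-0.85,-1,0,0.776,0]],
])

```text
time: 1.62
ee_pos: [0.2982, 0.3113, 0.2025]
ee_rot: [0.0, 0.669, 0.743, 0.0]
ft_force: [0.0, 0.2, 0.1]
gripper_width: 0.999
```

```bash
python3 - <<'E'
from m import *
rel([.456,-.004,.17],np.radians(5.9))
E
```

```text
t 1.62 p [0.2982 0.3113 0.2025] F [0.  0.2 0.1] g 0.999
shift [-1.321  0.495  0.13 ] toolx [-0.105  0.994  0.   ] tooly [0.994 0.105 0.   ] z [ 0.  0. -1.]
turn units 0.002 alt -1.998 j6 0.674
```

Emit:
jog_arm([
  [[-1,0.37,0,0,0],[-1,0.37,0,0,0],[-1,0.37,0,0,0],[-1,0.37,0,0,0],[-1,0.37,0,0,0],[-1,0.37,0,0,0]],
])

```text
time: 2.38
ee_pos: [0.4167, 0.0721, 0.2024]
ee_rot: [-0.0, 0.669, 0.743, 0.0]
ft_force: [-0.7, 0.3, 0.1]
gripper_width: 1.001
```

Emit:
jog_arm([
  [[-0.32,0.125,0.13,0,0],[-0.32,0.125,0.13,0,0],[-0.32,0.125,0.13,0,0],[-0.32,0.125,0.13,0,0]],
])

```text
time: 2.88
ee_pos: [0.4554, -0.0027, 0.1698]
ee_rot: [-0.001, 0.669, 0.744, -0.0]
ft_force: [0.7, 0.6, 0.0]
gripper_width: 0.996
```

```bash
python3 - <<'E'
from m import *
W=cam('wrist','w1');T=cam('top','t1')
rel([.456,-.004,.17],np.radians(5.9))
K=W['intrinsics']
for p in ([.456,-.004,.04],[.449,.065,.04],[.463,-.073,.04]):
    Rm=cv2.Rodrigues(np.array(W['rvec'],float))[0];q=Rm@np.array(p)+np.ravel(W['tvec']);th=np.arctan2(np.hypot(*q[:2]),q[2]);print(np.round(K[0][0]*th*q[:2]/np.hypot(*q[:2])+[K[0][2],K[1][2]],1))
E
```

```text
t 2.98 p [ 0.4557 -0.0028  0.1702] F [ 0.1 -0.7 -0.5] g 0.996
shift [-0.005  0.001  0.001] toolx [-0.106  0.994  0.001] tooly [0.994 0.106 0.   ] z [-0.     0.001 -1.   ]
turn units 0.002 alt -1.998 j6 -0.139
[317.2 187.1]
[317.5 117.5]
[316.9 249.6]
```

View pics/w1.png

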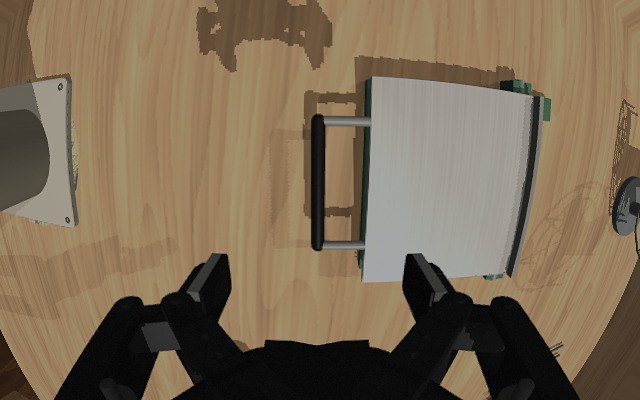

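The wrist view shows the bar from (318,116) to (318,249), where I predicted it. I'll partly close the fingers, descend and grip.

Emit:
jog_arm([
  [[0,0,0,0,130],[0,0,0,0,130],[0,0,0,0,130],[0,0,0.3,0,130],[0,0,0.3,0,130],[0,0,0.5,0,130],[0,0,0.6,0,130],[0,0,0.6,0,130]],
])

```text
time: 3.98
ee_pos: [0.4548, -0.0027, 0.0195]
ee_rot: [-0.001, 0.669, 0.744, -0.001]
ft_force: [0.0, 0.3, 0.3]
gripper_width: 0.494
```

Emit:
jog_arm([
  [[0,0,0,0,255],[0,0,0,0,255],[0,0,0,0,255],[0,0,0,0,255],[0,0,0,0,255],[0,0,0,0,255]],
])

```text
time: 4.72
ee_pos: [0.4548, -0.0027, 0.0195]
ee_rot: [-0.001, 0.669, 0.744, -0.001]
ft_force: [0.3, 0.7, 0.1]
gripper_width: 0.001
```

```bash
python3 - <<'E'
from m import *
s=st()
ang=np.linspace(0,1.38,10)[1:]
f=lambda t:np.array([-(235*np.cos(t)-15*np.sin(t)),235*np.sin(t)+15*np.cos(t)])/250
for t in ang: print(round(t,2),np.round(f(t)-f(0),3))
E
```

```text
t 4.72 p [ 0.4548 -0.0027  0.0195] F [0.3 0.7 0.1] g 0.001
0.15 [0.02  0.143]
0.31 [0.062 0.281]
0.46 [0.124 0.411]
0.61 [0.206 0.53 ]
0.77 [0.305 0.635]
0.92 [0.418 0.724]
1.07 [0.544 0.795]
1.23 [0.679 0.845]
1.38 [0.821 0.874]
```

The fingers shut completely, so the grip missed the bar. I'll take a look.

```bash
python3 - <<'E'
from m import *
W=cam('wrist','w2')
E
```

```text
(no output)
```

View pics/w2.png

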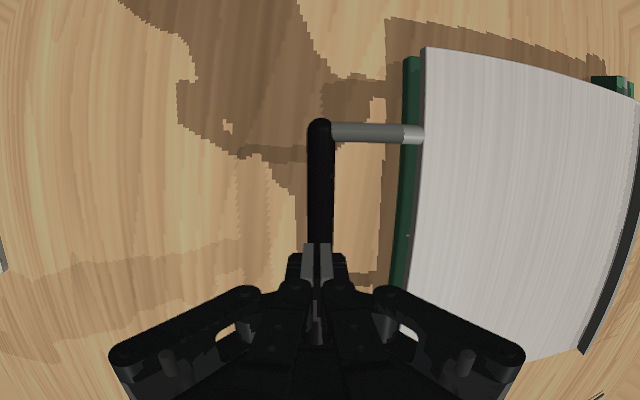

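```bash
cat >> h.py <<'E'
def proj(c,p,fish=False):
    K=np.array(c['intrinsics']);q=np.atleast_2d(p)@cv2.Rodrigues(np.array(c['rvec'],float))[0].T+np.ravel(c['tvec'])
    r=np.hypot(q[:,0],q[:,1]);k=(np.arctan2(r,q[:,2])/r if fish else 1/q[:,2])
    return np.c_[q[:,0]*k*K[0,0]+K[0,2],q[:,1]*k*K[1,1]+K[1,2]]
E
python3 - <<'E'
from m import *
W=cam('wrist');S=cam('scene');T=cam('top')
P=[[.4548,-.0027,.0195],[.4548,-.0027,.0385],[.4548,-.0027,.033],[.4548,.062,.04],[.4548,.062,.06],[.4548,.062,.02]]
print(np.round(proj(W,P,True),1).tolist())
i=W['frame'];print(i[150,300:345,:].mean(1).round().tolist())
# bar centre in wrist at row 150 ; and in two views
print(blobs(T['frame'],(0,0,0),(180,255,45),(300,195,325,215)))
S2=cv2.resize(S['frame'][170:270,270:370],None,fx=5,fy=5,interpolation=2);cv2.imwrite('pics/s2.png',S2[:,:,::-1])
print(readout.read_state())
E
```

```text
[[316.8, 238.4], [316.8, 252.3], [316.8, 248.0], [330.7, 133.0], [332.7, 136.6], [329.2, 130.2]]
[87.0, 87.0, 88.0, 87.0, 87.0, 87.0, 71.0, 34.0, 6.0, 6.0, 9.0, 14.0, 13.0, 12.0, 15.0, 14.0, 14.0, 14.0, 15.0, 15.0, 16.0, 16.0, 16.0, 18.0, 17.0, 16.0, 18.0, 17.0, 17.0, 15.0, 17.0, 17.0, 15.0, 13.0, 6.0, 80.0, 104.0, 130.0, 149.0, 151.0, 152.0, 152.0, 152.0, 151.0, 151.0]
[]
{'time': 4.925, 'joint_pos': array([-3.25388682e-02,  5.05677675e-01,  2.09551287e+00,  9.64807990e-04,
        5.44024834e-01, -1.39489994e-01]), 'joint_velocities': array([-0.00139107, -0.0003352 ,  0.00041063, -0.00022742, -0.00169083,
        0.00013785]), 'joint_torque': array([ 1.01625206e-03, -4.55890489e+01, -1.31018776e+01,  1.14242514e-03,
        1.60404027e-02,  1.10146439e-05]), 'ee_pos': array([ 0.45473804, -0.00273075,  0.01945329]), 'ee_rot': array([-0.00154638,  0.66860729,  0.74361344, -0.00097556]), 'ft_force': array([ 0.1068664 , -0.08161229,  0.75203142]), 'wrist_torque': array([ 0.03211152, -0.0097146 , -0.01120872]), 'gripper_width': 8.311772552248767e-05}
```

View pics/s2.png

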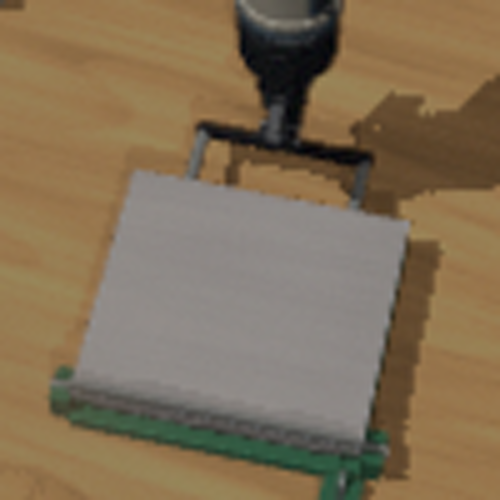

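```bash
python3 - <<'E'
from m import *
S=cam('scene');T=cam('top')
P=[[.4548,-.0027,z] for z in (.0195,.035,.05,.065)]
print('tip crop',np.round((proj(S,P)-[270,170])*5).tolist())
Q=[[.456,-.004,.04],[.449,.065,.04],[.463,-.073,.04]]
print('bar crop',np.round((proj(S,Q)-[270,170])*5).tolist())
print(blobs(S['frame'],(0,0,0),(180,255,45),(305,193,350,210)))
E
```

```text
tip crop [[286.0, 154.0], [286.0, 144.0], [286.0, 134.0], [287.0, 124.0]]
bar crop [[284.0, 142.0], [370.0, 158.0], [199.0, 126.0]]
[(np.int32(98), [327.4, 198.2], [[309.6000061035156, 196.89999389648438], [311.0, 189.60000610351562], [344.0, 195.8000030517578], [342.6000061035156, 203.10000610351562]])]
```

Emit:
jog_arm([
  [[0,0,-0.04,0,255],[0,0,-0.08,0,255],[0.0,0,-0.1,0,255],[0,0,-0.1,0,255]],
])

```text
time: 5.52
ee_pos: [0.4553, -0.0028, 0.0451]
ee_rot: [-0.001, 0.669, 0.744, -0.0]
ft_force: [-0.4, -0.6, 0.4]
gripper_width: -0.001
```

```bash
python3 - <<'E'
from m import *
S=cam('scene');s=st();print(s['wrist_torque'].round(2))
print(blobs(S['frame'],(0,0,0),(180,255,45),(305,190,350,210)))
W=cam('wrist');i=W['frame'];print(np.where(i[150].mean(1)<25)[0][[0,-1]],np.where(i[130].mean(1)<25)[0][[0,-1]])
E
```

```text
t 5.58 p [ 0.455  -0.0028  0.0448] F [-0.2 -0.3 -0.1] g 0.001
[-0.02 -0.   -0.02]
[(np.int32(19), [327.3, 192.2], [[326.0, 190.0], [329.0, 190.0], [329.0, 195.0], [326.0, 195.0]]), (np.int32(85), [327.7, 198.9], [[309.6000061035156, 197.60000610351562], [310.1000061035156, 194.6999969482422], [343.29998779296875, 200.10000610351562], [342.79998779296875, 202.89999389648438]])]
[309 391] [309 328]
```

```bash
python3 - <<'E'
from m import *
S=cam('scene');W=cam('wrist')
a=cv2.resize(S['frame'][160:220,300:350],None,fx=8,fy=8,interpolation=2)
b=cv2.resize(W['frame'][100:300,250:400],None,fx=2.4,fy=2.4)
cv2.imwrite('pics/v8.png',np.hstack([a,b])[:,:,::-1])
E
```

```text
(no output)
```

View pics/v8.png

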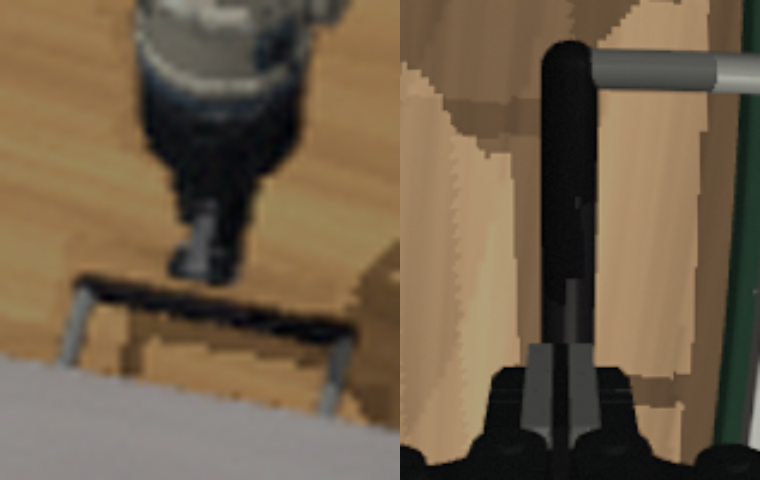

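The shut fingertips stand well above the bar, so they ended higher than the nominal TCP at that depth. I'll reopen, go down to a TCP height of about 4 mm and close again.

Emit:
jog_arm([
  [[0,0,-0.05,0,130],[0,0,-0.05,0,130],[0,0,-0.05,0,130],[0,0,-0.05,0,130],[0,0,0.05,0,130],[0,0,0.12,0,130],[0,0,0.145,0,130],[0,0,0.16,0,130],[0,0,0.16,0,130]],
])

```text
time: 6.85
ee_pos: [0.4547, -0.0027, 0.0045]
ee_rot: [-0.002, 0.669, 0.744, -0.001]
ft_force: [0.6, 0.4, -0.4]
gripper_width: 0.49
```

Emit:
jog_arm([
  [[0,0,0,0,255],[0,0,0,0,255],[0,0,0,0,255],[0,0,0,0,255],[0,0,0,0,255],[0,0,0,0,255]],
])

```text
time: 7.6
ee_pos: [0.4565, -0.0027, 0.0052]
ee_rot: [-0.0, 0.669, 0.744, 0.0]
ft_force: [4.5, 2.8, 6.7]
gripper_width: 0.135
```

The fingers have closed on something, and the grip reads 0.135. I'll lift along the arc, starting with a short part.

Emit:
jog_arm([
  [[0,0.005,-0.05,0,255],[0,0.013,-0.1,0,255],[0,0.02,-0.143,0,255],[0,0.02,-0.143,0,255]],
])

```text
time: 8.1
ee_pos: [0.4615, -0.0021, 0.0416]
ee_rot: [-0.0, 0.669, 0.744, 0.0]
ft_force: [2.6, 1.2, -4.1]
gripper_width: 0.135
```

```bash
python3 - <<'E'
from m import *
S=cam('scene');T=cam('top');s=st()
b1=blobs(S['frame'],(0,0,0),(180,255,45),(305,180,350,215));b2=blobs(T['frame'],(0,0,0),(180,255,45),(300,190,360,220))
print([(b[0],b[1]) for b in b1],[(b[0],b[1]) for b in b2])
a=cv2.resize(S['frame'][150:260,270:370],None,fx=4,fy=4,interpolation=2)
b=cam('wrist')['frame'][:,150:550]
b=cv2.resize(b,(400,400));cv2.imwrite('pics/v9.png',np.hstack([a[:400],b])[:,:,::-1])
E
```

```text
t 8.2 p [ 0.4613 -0.0021  0.041 ] F [ 3.4  1.1 -5.3] g 0.133
[(np.int32(174), [328.7, 188.3]), (np.int32(31), [315.3, 192.8])] []
```

View pics/v9.png

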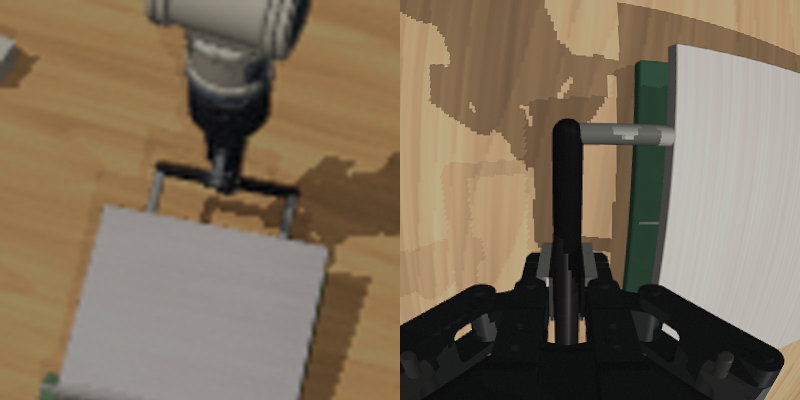

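The bar is firmly held: in the left image it hangs from the gripper, and in the right it sits between the pads. I'll continue the arc to the open stop.

Emit:
jog_arm([
  [[0,0.042,-0.138,0,255],[0,0.104,-0.268,0,255],[0,0.186,-0.387,0,255],[0,0.285,-0.492,0,255],[0,0.398,-0.581,0,255],[0,0.524,-0.652,0,255],[0,0.659,-0.702,0,255],[0,0.8,-0.731,0,255],[0,0.8,-0.731,0,255],[0,0.8,-0.731,0,255]],
])

```text
time: 9.5
ee_pos: [0.6684, 0.0165, 0.2364]
ee_rot: [0.009, 0.669, 0.744, 0.006]
ft_force: [-3.1, -9.3, 54.7]
gripper_width: -0.0
```

```bash
python3 - <<'E'
from m import *
st()
E
```

```text
t 9.5 p [0.6684 0.0165 0.2364] F [-3.1 -9.3 54.7] g -0.0
```

Emit:
jog_arm([
  [[0,0,-0.1,0,255],[0,0,-0.25,0,120],[0,0,-0.25,0,0],[0,0,-0.25,0,0],[0,0,-0.25,0,0]],
])

```text
time: 10.12
ee_pos: [0.666, 0.0167, 0.2969]
ee_rot: [0.008, 0.669, 0.744, 0.005]
ft_force: [0.5, 0.7, 0.7]
gripper_width: 0.849
```

```bash
python3 - <<'E'
from m import *
S=cam('scene');T=cam('top');st()
a=cv2.resize(S['frame'][130:280,240:390],None,fx=2.66,fy=2.66,interpolation=2)
b=cv2.resize(T['frame'][90:240,250:400],None,fx=2.66,fy=2.66,interpolation=2)
cv2.imwrite('pics/v10.png',np.hstack([a,b])[:,:,::-1])
E
```

```text
t 10.22 p [0.6664 0.0167 0.2973] F [0.4 0.3 0. ] g 0.995
```

View pics/v10.png

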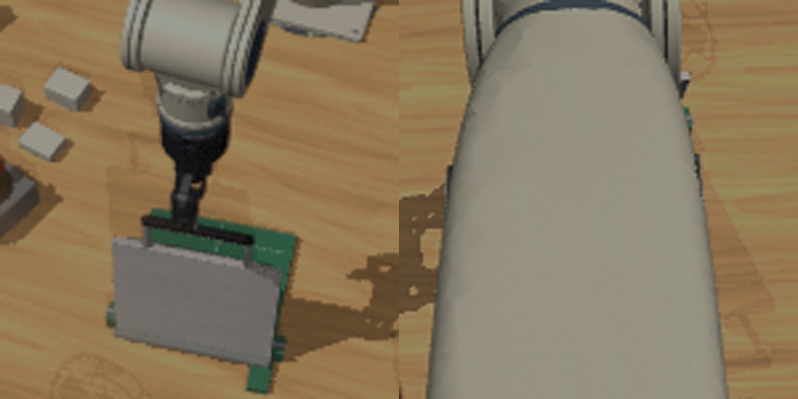

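The board stands at its open stop. Three contacts put the real fingertip about 30 mm above the reported TCP: the miss at 0.0195, the tip grip at 0.005, and resting on the bar top (0.266) at 0.236. I'll use that offset from here on. Next is block35.

```bash
python3 - <<'E'
from m import *
T=cam('top')
for n,z,c in (('b35',.035,[[418.3,240.6],[420.3,227.2],[439,229.9],[437.1,243.3]]),('b20',.02,[[415.5,209.2],[417.8,196.3],[435.9,199.6],[433.6,212.5]])):
    p=onz(T,c,z)[:,:2];d=p[2]-p[1];a=np.degrees(np.arctan2(d[1],d[0]));print(n,p.mean(0).round(4),'xaxis yaw',round((a+90+90)%180-90,1),np.linalg.norm(p[1]-p[0]).round(3),np.linalg.norm(d).round(3))
rel([.357,-.308,.16],np.radians(-8))
E
```

```text
b35 [ 0.3572 -0.3063] xaxis yaw -10.2 0.043 0.059
b20 [ 0.4578 -0.3088] xaxis yaw -12.7 0.043 0.059
t 10.28 p [0.6665 0.0167 0.2976] F [ 0.1 -0.3 -0.2] g 0.994
shift [-1.158 -1.379  0.53 ] toolx [-0.106  0.994 -0.005] tooly [0.994 0.106 0.019] z [ 0.02  -0.003 -1.   ]
turn units 0.156 alt -1.844 j6 -0.096
```

Emit:
jog_arm([
  [[0,-0.3,0,0.17,0],[-1,-1,0,0.17,0],[-1,-1,0,0.17,0],[-1,-1,0,0.17,0],[-1,-1,0,0.17,0],[-1,-1,0,0.17,0],[-1,-1,0,0.17,0],[-1,-1,0,0.17,0]],
])

```text
time: 11.28
ee_pos: [0.4444, -0.2583, 0.2938]
ee_rot: [0.007, 0.762, 0.647, 0.007]
ft_force: [-0.4, -0.5, -0.0]
gripper_width: 1.0
```

```bash
python3 - <<'E'
from m import *
rel([.357,-.307,.14],np.radians(-10))
E
```

```text
t 11.28 p [ 0.4444 -0.2583  0.2938] F [-0.4 -0.5 -0. ] g 1.0
shift [-0.249 -0.326  0.609] toolx [0.161 0.987 0.001] tooly [ 0.987 -0.161  0.02 ] z [ 0.02  -0.003 -1.   ]
turn units 0.008 alt -1.992 j6 -0.396
```

Emit:
jog_arm([
  [[-0.249,-0.326,0.15,0.008,0],[-0.249,-0.326,0.3,0.008,0],[-0.249,-0.326,0.6,0.008,0],[-0.249,-0.326,0.6,0.008,0],[-0.249,-0.326,0.6,0.008,0]],
])

```text
time: 11.9
ee_pos: [0.3569, -0.3052, 0.1407]
ee_rot: [0.005, 0.765, 0.643, 0.007]
ft_force: [0.1, 0.0, 1.2]
gripper_width: 0.996
```

```bash
python3 - <<'E'
from m import *
W=cam('wrist','w11');st()
hs=W['frame']
for b in blobs(hs,(0,0,120),(180,40,255),(0,0,640,260),300):
    p=onz(W,b[2],.035,True)[:,:2];print(b[0],b[1],b[2],p.mean(0).round(4),p.round(3).tolist())
print(proj(W,[[.357,-.307,.035],[.4578,-.309,.02]],True).round(1))
T=cam('top')
E
```

```text
t 11.95 p [ 0.3577 -0.3061  0.142 ] F [-1.1 -0.3 -0. ] g 1.0
3635 [43.8, 57.0] [[-18.899999618530273, 99.5], [59.099998474121094, -9.899999618530273], [104.9000015258789, 22.700000762939453], [26.899999618530273, 132.10000610351562]] [ 0.0519 -0.0829] [[-0.092, -0.077], [0.106, -0.007], [0.175, -0.085], [0.019, -0.162]]
2317 [415.0, 173.7] [[392.0, 201.3000030517578], [398.0, 143.0], [438.3999938964844, 147.10000610351562], [432.3999938964844, 205.39999389648438]] [ 0.4543 -0.3049] [[0.428, -0.327], [0.44, -0.272], [0.48, -0.282], [0.469, -0.339]]
2879 [316.6, 191.8] [[293.0, 162.0], [340.0, 162.0], [340.0, 223.0], [293.0, 223.0]] [ 0.358  -0.3064] [[0.342, -0.274], [0.384, -0.281], [0.375, -0.34], [0.331, -0.331]]
752 [393.3, 249.6] [[369.6000061035156, 244.6999969482422], [413.8999938964844, 237.39999389648438], [417.1000061035156, 256.79998779296875], [372.8999938964844, 264.20001220703125]] [ 0.425  -0.3803] [[0.401, -0.368], [0.447, -0.369], [0.45, -0.393], [0.402, -0.391]]
[[315.6 194.1]
 [414.7 175. ]]
```

View pics/w11.png

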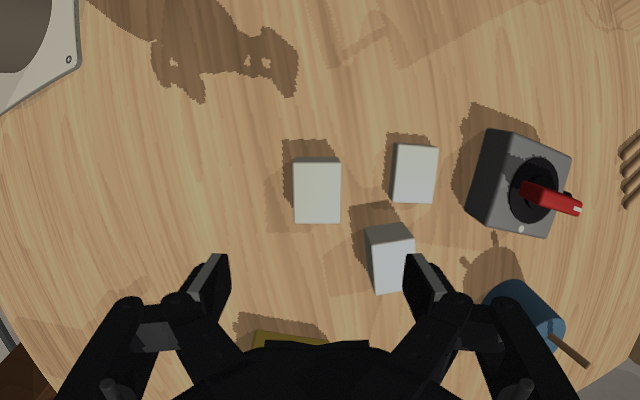

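The wrist view puts block35's top at (317,192), which is world (0.358,-0.306), right below the tool. Now I'll descend in stages and grip.

Emit:
jog_arm([
  [[0,-0.005,0.2,0,60],[0,-0.01,0.4,0,60],[0,-0.01,0.52,0,60],[0,-0.012,0.6,0,60],[0,-0.012,0.6,0,60]],
])

```text
time: 12.62
ee_pos: [0.359, -0.3065, -0.0072]
ee_rot: [0.008, 0.765, 0.644, 0.007]
ft_force: [-0.8, -0.7, 0.8]
gripper_width: 0.763
```

Emit:
jog_arm([
  [[0,0,0.03,0,60],[0,0,0.05,0,60],[0,0,0.05,0,60]],
])

```text
time: 13.0
ee_pos: [0.3594, -0.3066, -0.0195]
ee_rot: [0.008, 0.765, 0.644, 0.007]
ft_force: [-0.4, 0.5, -0.4]
gripper_width: 0.766
```

Emit:
jog_arm([
  [[0,0,0,0,255],[0,0,0,0,255],[0,0,0,0,255],[0,0,0,0,255],[0,0,0,0,255],[0,0,0,0,255]],
])

```text
time: 13.75
ee_pos: [0.3597, -0.3068, -0.0189]
ee_rot: [0.008, 0.765, 0.644, 0.007]
ft_force: [-0.2, 1.1, 5.1]
gripper_width: 0.515
```

Block35 is gripped at 0.515 (44 mm). I'll lift it and measure the mark lines.

Emit:
jog_arm([
  [[0,0,-0.2,0,255],[0,0,-0.5,0,255],[0,0,-0.6,0,255],[0,0,-0.6,0,255]],
])

```text
time: 14.25
ee_pos: [0.3579, -0.3077, 0.1339]
ee_rot: [0.011, 0.765, 0.644, 0.007]
ft_force: [-0.2, 0.1, -1.6]
gripper_width: 0.51
```

```bash
python3 - <<'E'
from m import *
T=cam('top');S=cam('scene');rel([.541,.0046,.13],np.radians(5.9))
print(proj(T,[[.541,.0046,.015]]).round(1),proj(S,[[.541,.0046,.015]]).round(1))
a=cv2.resize(T['frame'][130:210,285:365],None,fx=5,fy=5,interpolation=2)
b=cv2.resize(S['frame'][190:270,280:360],None,fx=5,fy=5,interpolation=2)
cv2.imwrite('pics/v12.png',np.hstack([a,b])[:,:,::-1])
E
```

```text
t 14.35 p [ 0.3561 -0.306   0.1308] F [-0.8 -0.5 -1.6] g 0.516
shift [1.351 0.516 0.015] toolx [0.171 0.985 0.   ] tooly [ 0.985 -0.171  0.021] z [ 0.021 -0.003 -1.   ]
turn units -0.175 alt 1.825 j6 -0.583
[[327.9 183. ]] [[322.2 219.8]]
```

View pics/v12.png

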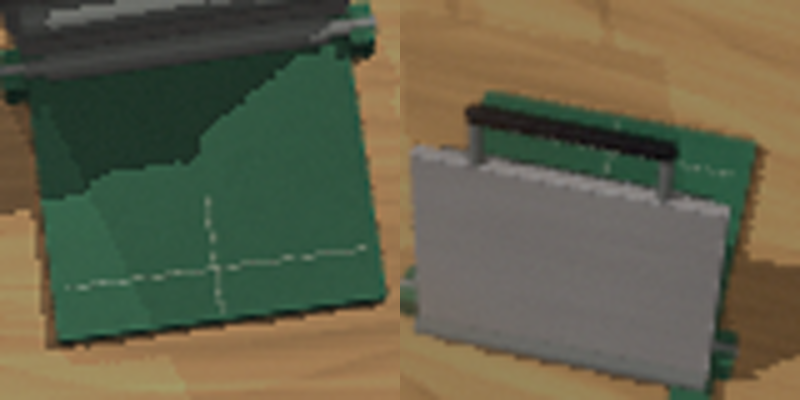

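The mark lines cross at (328,183.4) in the top view, against a prediction of (327.9,183.0). I'll carry the block there.

Emit:
jog_arm([
  [[1,0.38,0,-0.175,255],[1,0.38,0,-0.175,255],[1,0.38,0,-0.175,255],[1,0.38,0,-0.175,255],[1,0.38,0,-0.175,255],[1,0.38,0,-0.175,255]],
])

```text
time: 15.1
ee_pos: [0.4916, -0.0749, 0.1312]
ee_rot: [0.008, 0.669, 0.743, 0.005]
ft_force: [-0.3, -0.6, -3.3]
gripper_width: 0.511
```

```bash
python3 - <<'E'
from m import *
rel([.540,.004,.03],np.radians(5.9))
E
```

```text
t 15.1 p [ 0.4916 -0.0749  0.1312] F [-0.3 -0.6 -3.3] g 0.511
shift [0.296 0.219 0.407] toolx [-0.105  0.994 -0.005] tooly [0.994 0.105 0.017] z [ 0.018 -0.003 -1.   ]
turn units 0.002 alt -1.998 j6 -0.281
```

Emit:
jog_arm([
  [[0.296,0.219,0,0,255],[0.296,0.219,0.1,0,255],[0.296,0.219,0.3,0,255],[0.296,0.219,0.4,0,255],[0.296,0.219,0.48,0,255],[0.296,0.219,0.52,0,255],[0.296,0.219,0.52,0,255]],
])

```text
time: 15.98
ee_pos: [0.5395, 0.0031, 0.001]
ee_rot: [0.007, 0.669, 0.743, 0.004]
ft_force: [1.0, -0.3, -1.1]
gripper_width: 0.514
```

```bash
python3 - <<'E'
from m import *
rel([.540,.004,-.004],np.radians(5.9))
E
```

```text
t 15.97 p [0.5395 0.0031 0.001 ] F [ 1.  -0.3 -1.1] g 0.514
shift [0.004 0.002 0.02 ] toolx [-0.104  0.995 -0.005] tooly [0.994 0.104 0.015] z [ 0.016 -0.003 -1.   ]
turn units 0.001 alt -1.999 j6 -0.115
```

Emit:
jog_arm([
  [[0,0,0.014,0,255],[0,0,0.014,0,255],[0,0,0.014,0,60],[0,0,0.014,0,60],[0,0,0.014,0,60],[0,0,0.014,0,60]],
])

```text
time: 16.73
ee_pos: [0.5398, 0.0031, -0.0024]
ee_rot: [0.007, 0.669, 0.743, 0.004]
ft_force: [-0.1, -0.0, 0.3]
gripper_width: 0.769
```

Emit:
jog_arm([
  [[0,0,-0.1,0,60],[0,0,-0.3,0,60],[0,0,-0.5,0,60],[0,0,-0.5,0,60]],
])

```text
time: 17.23
ee_pos: [0.5406, 0.0035, 0.1265]
ee_rot: [0.01, 0.669, 0.743, 0.007]
ft_force: [0.6, -0.3, -1.2]
gripper_width: 0.766
```

```bash
python3 - <<'E'
from m import *
W=cam('wrist');rel([.4578,-.3085,.13],np.radians(-12.7))
for b in blobs(W['frame'],(0,0,120),(180,40,255),(150,60,500,260),300):
    p=onz(W,b[2],.05,True)[:,:2];print(b[0],b[1],p.mean(0).round(4),p.round(3).tolist())
print(proj(W,[[.540,.004,.05]],True))
E
```

```text
t 17.27 p [0.539  0.0035 0.1244] F [-0.4 -0.6 -0.5] g 0.762
shift [-1.207 -0.453 -0.025] toolx [-0.104  0.995 -0.005] tooly [0.994 0.104 0.02 ] z [ 0.02  -0.003 -1.   ]
turn units 0.208 alt -1.792 j6 -0.116
3754 [312.5, 200.0] [0.5368 0.0013] [[0.487, -0.012], [0.528, 0.053], [0.585, 0.018], [0.547, -0.053]]
[[313.88706163 200.09483866]]
```

Emit:
jog_arm([
  [[-0.9,-0.34,-0.1,0.208,60],[-0.9,-0.34,-0.1,0.208,60],[-0.9,-0.34,-0.1,0.208,60],[-0.9,-0.34,-0.1,0.208,60],[-0.9,-0.34,-0.1,0.208,60],[-0.9,-0.34,-0.1,0.208,60]],
])

```text
time: 18.02
ee_pos: [0.4765, -0.2285, 0.1475]
ee_rot: [0.006, 0.782, 0.624, 0.006]
ft_force: [0.5, -0.5, -0.1]
gripper_width: 0.763
```

```bash
python3 - <<'E'
from m import *
W=cam('wrist')
for b in blobs(W['frame'],(0,0,120),(180,40,255),(150,20,600,280),300):
    p=onz(W,b[2],.02,True)[:,:2];d=p[1]-p[0];print(b[0],b[1],p.mean(0).round(4),p.round(3).tolist(),np.degrees(np.arctan2(d[1],d[0])).round(1))
print(proj(W,[[.4578,-.3085,.02]],True))
rel([.4578,-.3085,.06],np.radians(-12.7))
E
```

```text
1371 [449.5, 240.2] [ 0.6084 -0.3273] [[0.552, -0.319], [0.573, -0.276], [0.664, -0.331], [0.644, -0.383]] 63.6
1841 [315.4, 256.6] [ 0.4594 -0.3055] [[0.445, -0.274], [0.487, -0.284], [0.476, -0.338], [0.431, -0.327]] -13.3
[[314.65902302 260.06908456]]
t 18.07 p [ 0.4767 -0.2279  0.1476] F [-0.9 -0.6 -0.5] g 0.768
shift [-0.332 -0.009  0.35 ] toolx [0.22  0.975 0.002] tooly [ 0.975 -0.22   0.018] z [ 0.018 -0.002 -1.   ]
turn units -0.0 alt 2.0 j6 -0.256
```

Emit:
jog_arm([
  [[-0.327,0,0.1,0,60],[-0.327,0,0.2,0,60],[-0.327,-0.004,0.4,0,60],[-0.327,-0.01,0.56,0,60],[-0.327,-0.012,0.65,0,60],[-0.327,-0.012,0.65,0,60]],
])

```text
time: 18.82
ee_pos: [0.4577, -0.3047, -0.0172]
ee_rot: [0.004, 0.78, 0.625, 0.006]
ft_force: [0.7, -0.7, -0.9]
gripper_width: 0.764
```

Emit:
jog_arm([
  [[0,0,0.02,0,60],[0,0,0.034,0,60],[0,0,0.034,0,60]],
])

```text
time: 19.2
ee_pos: [0.4582, -0.3048, -0.0252]
ee_rot: [0.004, 0.78, 0.625, 0.006]
ft_force: [0.7, 0.0, -0.6]
gripper_width: 0.765
```

Emit:
jog_arm([
  [[0,0,0,0,255],[0,0,0,0,255],[0,0,0,0,255],[0,0,0,0,255],[0,0,0,0,255],[0,0,0,0,255]],
])

```text
time: 19.95
ee_pos: [0.4586, -0.3052, -0.0243]
ee_rot: [0.005, 0.78, 0.625, 0.006]
ft_force: [-0.6, 1.3, 5.4]
gripper_width: 0.51
```

Block20 is gripped, so I'll lift it and carry it to the stack. It goes on at a TCP z of about -0.0245 + 0.050 = 0.0255.

Emit:
jog_arm([
  [[0,0,-0.2,0,255],[0,0,-0.4,0,255],[0,0,-0.6,0,255],[0.3,0.1,-0.65,-0.1,255],[0.6,0.2,-0.65,-0.2,255],[0.9,0.3,-0.65,-0.208,255],[0.9,0.3,-0.65,-0.208,255],[0.9,0.3,-0.65,-0.208,255]],
])

```text
time: 20.95
ee_pos: [0.5799, -0.099, 0.1405]
ee_rot: [0.006, 0.667, 0.745, 0.006]
ft_force: [0.1, -0.6, -1.2]
gripper_width: 0.509
```

```bash
python3 - <<'E'
from m import *
rel([.540,.0035,.06],np.radians(5.9))
E
```

```text
t 20.95 p [ 0.5799 -0.099   0.1405] F [ 0.1 -0.6 -1.2] g 0.509
shift [ 0.426 -0.119  0.319] toolx [-0.111  0.994 -0.002] tooly [0.994 0.111 0.017] z [ 0.017  0.    -1.   ]
turn units 0.005 alt -1.995 j6 -0.305
```

Emit:
jog_arm([
  [[0.2,-0.119,0,0.005,255],[0.426,-0.119,0,0.005,255],[0.426,-0.119,0.1,0.005,255],[0.426,-0.121,0.3,0.005,255],[0.426,-0.124,0.4,0.005,255],[0.426,-0.124,0.44,0.005,255],[0.426,-0.124,0.44,0.005,255]],
])

```text
time: 21.82
ee_pos: [0.539, 0.0028, 0.0297]
ee_rot: [0.006, 0.67, 0.742, 0.006]
ft_force: [-0.5, -0.0, -1.8]
gripper_width: 0.507
```

```bash
python3 - <<'E'
from m import *
rel([.540,.0035,.0255],np.radians(5.9))
E
```

```text
t 21.82 p [0.539  0.0028 0.0297] F [-0.5 -0.  -1.8] g 0.507
shift [0.002 0.004 0.017] toolx [-0.102  0.995 -0.001] tooly [0.995 0.102 0.016] z [ 0.016  0.    -1.   ]
turn units -0.0 alt 2.0 j6 -0.12
```

Emit:
jog_arm([
  [[0.002,0.004,0.014,0,255],[0.002,0.004,0.014,0,255],[0.002,0.004,0.014,0,60],[0.002,0.004,0.014,0,60],[0.002,0.004,0.014,0,60],[0.002,0.004,0.014,0,60]],
])

```text
time: 22.58
ee_pos: [0.5401, 0.0035, 0.0263]
ee_rot: [0.006, 0.67, 0.742, 0.006]
ft_force: [0.2, -0.0, 0.3]
gripper_width: 0.768
```

Emit:
jog_arm([
  [[0,0,-0.1,0,60],[0,0,-0.3,0,60],[0,0,-0.5,0,60],[0,0,-0.5,0,60]],
])

```text
time: 23.08
ee_pos: [0.5408, 0.0034, 0.1552]
ee_rot: [0.009, 0.67, 0.742, 0.008]
ft_force: [-0.2, -0.4, -0.5]
gripper_width: 0.769
```

```bash
python3 - <<'E'
from m import *
W=cam('wrist','w13')
for b in blobs(W['frame'],(0,0,120),(180,40,255),(150,60,500,260),300):
    p=onz(W,b[2],.07,True)[:,:2];print(b[0],b[1],p.mean(0).round(4),p.round(3).tolist())
print(proj(W,[[.540,.004,.07]],True))
h=np.array([.690,.0195]);x=np.array([np.cos(np.radians(5.9)),np.sin(np.radians(5.9))])
f=lambda t:np.r_[h-x*(.235*np.cos(t)-.015*np.sin(t)),.025+.235*np.sin(t)+.015*np.cos(t)]
print(f(1.4).round(4),f(.349).round(4));rel(f(1.4)+[0,0,.05],np.radians(5.9))
E
```

```text
3475 [313.2, 200.0] [ 0.537 -0.006] [[0.492, -0.034], [0.522, 0.045], [0.579, 0.024], [0.554, -0.059]]
[[313.39436336 197.36048026]]
[0.665  0.0169 0.2591] [ 0.4754 -0.0027  0.1195]
t 23.12 p [0.5392 0.0035 0.153 ] F [-0.5 -0.5 -0.7] g 0.771
shift [ 0.001  0.519 -0.614] toolx [-0.102  0.995 -0.002] tooly [0.995 0.102 0.02 ] z [ 0.02  0.   -1.  ]
turn units -0.0 alt 2.0 j6 -0.119
```

The stack is placed. Now I'll take the bar at the top (0.665, 0.017, 0.259), this time with the bar well inside the pads at a TCP z of about 0.21.

Emit:
jog_arm([
  [[0,0,-0.25,0,130],[0,0,-0.5,0,130],[0,0,-0.64,0,130],[0,0.25,-0.64,0,130],[0,0.519,-0.64,0,130],[0,0.519,-0.64,0,130],[0,0.519,-0.64,0,130]],
])

```text
time: 24.0
ee_pos: [0.664, 0.0168, 0.3131]
ee_rot: [0.006, 0.67, 0.742, 0.005]
ft_force: [-0.2, 0.4, -1.2]
gripper_width: 0.489
```

```bash
python3 - <<'E'
from m import *
W=cam('wrist','w14')
print([b[:2]+(b[2],) for b in blobs(W['frame'],(0,0,0),(180,255,45),(250,40,420,245),300)],proj(W,[[.665,.0169,.259],[.665-.0065,.0169+.062,.259]],True))
rel([.665,.0169,.21],np.radians(5.9))
E
```

```text
[(np.int32(2084), [316.8, 175.6], [[307.20001220703125, 244.0], [308.5, 111.9000015258789], [326.1000061035156, 112.0999984741211], [324.79998779296875, 244.1999969482422]])] [[316.86998203 209.63184249]
 [316.63209938 127.66885938]]
t 24.05 p [0.6636 0.0167 0.3138] F [-0.3 -0.5 -0.8] g 0.492
shift [ 0.001 -0.001  0.415] toolx [-0.102  0.995 -0.002] tooly [0.995 0.102 0.017] z [ 0.017  0.    -1.   ]
turn units -0.0 alt 2.0 j6 -0.095
```

View pics/w14.png

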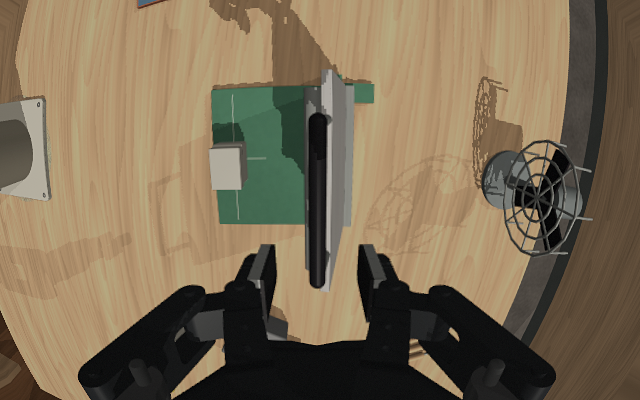

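The bar runs down column 317 (rows 113–288), midway between the pads, and the stack sits on the marked line at (226,167). I'll descend and grip.

Emit:
jog_arm([
  [[0,0,0.15,0,130],[0,-0.002,0.3,0,130],[0,-0.004,0.4,0,130],[0,-0.004,0.415,0,130],[0,-0.004,0.415,0,130]],
])

```text
time: 24.68
ee_pos: [0.6642, 0.0165, 0.2111]
ee_rot: [0.007, 0.67, 0.742, 0.006]
ft_force: [-0.0, -0.6, -0.1]
gripper_width: 0.489
```

Emit:
jog_arm([
  [[0,0,0,0,255],[0,0,0,0,255],[0,0,0,0,255],[0,0,0,0,255],[0,0,0,0,255],[0,0,0,0,255]],
])

```text
time: 25.42
ee_pos: [0.6658, 0.0165, 0.213]
ee_rot: [0.008, 0.67, 0.742, 0.007]
ft_force: [1.6, 0.5, 7.1]
gripper_width: 0.143
```

```bash
python3 - <<'E'
from m import *
s=st()
f=lambda t:np.array([-(235*np.cos(t)-15*np.sin(t)),235*np.sin(t)+15*np.cos(t)])/250
for t in np.linspace(1.4,.345,15): print(round(t,3),np.round(f(t)-f(1.4),3))
rel([.475,0,.1],np.radians(5.9))
E
```

```text
t 25.43 p [0.6658 0.0165 0.213 ] F [1.6 0.5 7.1] g 0.143
1.4 [0. 0.]
1.325 [-0.07 -0.01]
1.249 [-0.139 -0.026]
1.174 [-0.207 -0.046]
1.099 [-0.274 -0.072]
1.023 [-0.338 -0.103]
0.948 [-0.399 -0.138]
0.872 [-0.458 -0.178]
0.797 [-0.513 -0.222]
0.722 [-0.565 -0.27 ]
0.646 [-0.614 -0.322]
0.571 [-0.658 -0.378]
0.496 [-0.698 -0.437]
0.42 [-0.733 -0.498]
0.345 [-0.764 -0.562]
t 25.43 p [0.6658 0.0165 0.213 ] F [1.6 0.5 7.1] g 0.143
shift [ 0.013 -0.775  0.435] toolx [-0.102  0.995 -0.002] tooly [0.995 0.102 0.022] z [ 0.022  0.    -1.   ]
turn units -0.0 alt 2.0 j6 -0.095
```

Emit:
jog_arm([
  [[0,-0.07,0.008,0,255],[0,-0.14,0.023,0,255],[0,-0.208,0.041,0,255],[0,-0.276,0.066,0,255],[0,-0.34,0.096,0,255],[0,-0.402,0.129,0,255],[0,-0.462,0.168,0,255],[0,-0.518,0.211,0,255],[0,-0.518,0.211,0,255]],
])

```text
time: 26.55
ee_pos: [0.5374, 0.0034, 0.1573]
ee_rot: [0.008, 0.67, 0.742, 0.007]
ft_force: [-2.6, 1.5, 2.9]
gripper_width: 0.139
```

```bash
python3 - <<'E'
from m import *
h=np.array([.690,.0195]);x=np.array([np.cos(np.radians(5.9)),np.sin(np.radians(5.9))])
f=lambda t:np.r_[h-x*(.235*np.cos(t)-.015*np.sin(t)),.025+.235*np.sin(t)+.015*np.cos(t)]
s=st();M=R.from_quat(np.r_[s['ee_rot'][1:],s['ee_rot'][0]]).as_matrix()
off=np.array([.6658,.0165,.213])-f(1.4);print('err to .797',(s['ee_pos']-off-f(.797)).round(4))
for t in (.722,.646,.571,.496,.42,.37,.35): print(t,(M.T@(f(t)+off-s['ee_pos'])/.25).round(3))
E
```

```text
t 26.55 p [0.5374 0.0034 0.1573] F [-2.6  1.5  2.9] g 0.139
err to .797 [-0.0008  0.0001 -0.0001]
0.722 [-0.001 -0.05   0.046]
0.646 [-0.001 -0.1    0.098]
0.571 [-0.    -0.145  0.152]
0.496 [-0.    -0.186  0.21 ]
0.42 [-0.    -0.223  0.271]
0.37 [-0.    -0.244  0.313]
0.35 [-0.    -0.252  0.33 ]
```

Emit:
jog_arm([
  [[0,-0.05,0.046,0,255],[0,-0.1,0.098,0,255],[0,-0.145,0.152,0,255],[0,-0.186,0.21,0,255],[0,-0.223,0.271,0,255],[0,-0.244,0.313,0,255],[0,-0.25,0.325,0,255],[0,-0.25,0.325,0,255]],
])

```text
time: 27.55
ee_pos: [0.4775, -0.0028, 0.0748]
ee_rot: [0.008, 0.67, 0.742, 0.007]
ft_force: [3.6, 4.3, -3.3]
gripper_width: 0.14
```

Emit:
jog_arm([
  [[0,0,0,0,130],[0,0,0,0,130],[0,0,0,0,130],[0,0,0,0,120],[0,0,-0.15,0,120],[0,0,-0.4,0,120],[0,0,-0.4,0,120],[0,0,-0.4,0,120]],
])

```text
time: 28.55
ee_pos: [0.475, -0.0028, 0.1747]
ee_rot: [0.008, 0.67, 0.742, 0.007]
ft_force: [-0.4, 0.0, 0.2]
gripper_width: 0.531
```

```bash
python3 - <<'E'
from m import *
W=cam('wrist');S=cam('scene');T=cam('top');st()
a=cv2.resize(S['frame'][150:270,260:380],None,fx=3,fy=3,interpolation=2)
b=cv2.resize(W['frame'],(576,360))[:,100:500]
cv2.imwrite('pics/v15.png',np.hstack([a,b])[:,:,::-1])
h=np.array([.690,.0195]);x=np.array([np.cos(np.radians(5.9)),np.sin(np.radians(5.9))]);y=np.array([-x[1],x[0]])
f=lambda t,v:np.r_[h-x*(.235*np.cos(t)-.015*np.sin(t))+y*v,.025+.235*np.sin(t)+.015*np.cos(t)]
for t in (.30,.349,.4): print(t,proj(W,[f(t,.065),f(t,-.065)],True).round(1).tolist())
print([b[:2]+(b[2],) for b in blobs(W['frame'],(0,0,0),(180,255,45),(250,40,420,230),300)])
E
```

```text
t 28.7 p [ 0.4742 -0.0028  0.1734] F [-0.7 -0.4 -0.1] g 0.528
0.3 [[309.5, 123.2], [310.8, 274.9]]
0.349 [[315.5, 123.8], [316.0, 281.2]]
0.4 [[323.2, 124.6], [322.4, 288.0]]
[(np.int32(1916), [316.1, 169.9], [[308.0, 229.0], [308.0, 113.0], [326.0, 113.0], [326.0, 229.0]])]
```

View pics/v15.png

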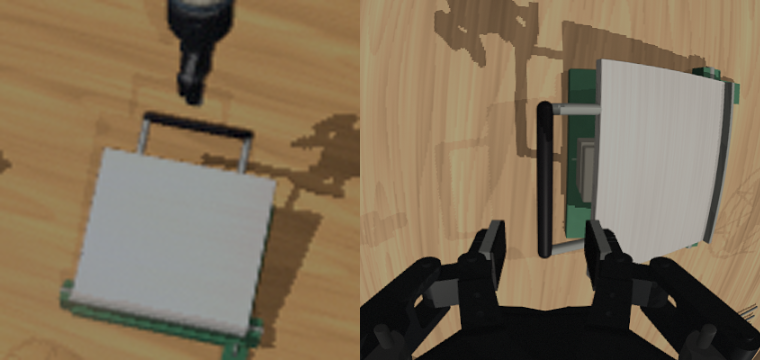

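The board rests at 20° on the stack: the bar column of about 316 matches 0.349 rad. I've viewed 14 pictures. Next I'll count and locate the tiles numerically.

```bash
cat > tl.py <<'E'
from m import *
def tiles(c,fish,z=.010,roi=(0,0,640,400),mn=60):
    hsv=cv2.cvtColor(c['frame'],cv2.COLOR_RGB2HSV)
    blue=cv2.inRange(hsv,(95,80,40),(125,255,255));red=cv2.inRange(hsv,(2,140,60),(13,255,255))
    out=[]
    n,l,s,ce=cv2.connectedComponentsWithStats(blue)
    for i in range(1,n):
        if s[i,4]<mn or not(roi[0]<ce[i][0]<roi[2] and roi[1]<ce[i][1]<roi[3]): continue
        p=cv2.boxPoints(cv2.minAreaRect(np.argwhere(l==i)[:,::-1].astype(np.float32)))
        w=onz(c,p,z,fish)[:,:2];e=[w[1]-w[0],w[2]-w[1]];L=[np.linalg.norm(q) for q in e];k=int(np.argmax(L));d=e[k]
        a=(np.degrees(np.arctan2(d[1],d[0]))+90)%180-90
        out.append((s[i,4],ce[i].round(1).tolist(),onz(c,[ce[i]],z,fish)[0,:2].round(4),'yaw',round(a,1),np.round(L,3)))
    return out
E
python3 - <<'E'
from tl import *
T=cam('top');S=cam('scene')
for n,c in (('T',T),('S',S)):
    for t in tiles(c,False,mn=30): print(n,*t)
rel([.359,.285,.14],np.radians(100))
E
```

```text
T 562 [494.9, 155.6] [ 0.6151 -0.5523] yaw 78.6 [0.094 0.124]
T 2337 [35.0, 190.4] [0.5525 0.9966] yaw 78.0 [0.127 0.283]
T 35 [490.9, 171.0] [ 0.5632 -0.5334] yaw -65.4 [0.033 0.031]
T 152 [215.0, 221.1] [0.4275 0.3798] yaw 7.4 [0.038 0.044]
T 152 [243.5, 241.0] [0.3593 0.285 ] yaw 11.6 [0.036 0.043]
S 97 [438.5, 2.1] [-0.996   0.1868] yaw -71.5 [0.113 0.046]
S 247 [577.9, 80.1] [-0.5933  0.9441] yaw -18.9 [0.253 0.045]
S 117 [549.8, 79.7] [-0.5526  0.8134] yaw -4.1 [0.131 0.042]
S 1936 [601.0, 130.3] [-0.2912  1.0488] yaw -7.3 [0.258 0.239]
S 128 [183.3, 194.0] [ 0.6011 -0.5685] yaw 48.4 [0.037 0.139]
S 77 [402.0, 202.1] [0.3602 0.2829] yaw 12.4 [0.032 0.038]
S 87 [422.0, 223.0] [0.4293 0.3784] yaw 4.7 [0.041 0.036]
S 2098 [569.6, 246.6] [0.3541 0.9303] yaw -31.4 [0.321 0.13 ]
t 28.8 p [ 0.4745 -0.0028  0.1735] F [-1.1 -0.5 -0.1] g 0.526
shift [ 1.192 -0.345  0.126] toolx [-0.102  0.995 -0.001] tooly [0.995 0.102 0.019] z [ 0.019  0.001 -1.   ]
turn units 0.954 alt -1.046 j6 -0.135
```

There are two tiles, at (0.359,0.285) and (0.428,0.380). I'll move over the nearer one and swing the jaws across it.

Emit:
jog_arm([
  [[0.5,-0.2,0,-0.12,0],[1,-0.3,0,-1,0],[1,-0.3,0,-1,0],[1,-0.3,0,-1,0],[1,-0.3,0,-1,0],[1,-0.3,0,-1,0],[1,-0.3,0,-1,0],[1,-0.3,0,-1,0],[1,-0.3,0,-1,0],[1,-0.3,0,-1,0]],
])

```text
time: 30.05
ee_pos: [0.3741, 0.238, 0.1711]
ee_rot: [0.009, -0.051, 0.999, -0.0]
ft_force: [-0.5, -0.2, 0.3]
gripper_width: 1.002
```

```bash
python3 - <<'E'
from m import *
rel([.359,.285,.14],np.radians(101.6))
E
```

```text
t 30.05 p [0.3741 0.238  0.1711] F [-0.5 -0.2  0.3] g 1.002
shift [0.043 0.193 0.123] toolx [-0.995 -0.101 -0.017] tooly [-0.101  0.995 -0.002] z [ 0.018 -0.    -1.   ]
turn units -0.064 alt 1.936 j6 -1.118
```

Emit:
jog_arm([
  [[0.043,0.193,0.05,-0.06,0],[0.043,0.193,0.123,-0.06,0],[0.043,0.193,0.123,-0.06,0],[0.043,0.193,0.123,-0.06,0]],
])

```text
time: 30.55
ee_pos: [0.3592, 0.2848, 0.1403]
ee_rot: [0.009, -0.097, 0.995, -0.001]
ft_force: [-0.2, -0.1, 0.0]
gripper_width: 1.003
```

```bash
python3 - <<'E'
from tl import *
W=cam('wrist','w16')
for t in tiles(W,True,mn=300): print(*t)
hsv=cv2.cvtColor(W['frame'],cv2.COLOR_RGB2HSV)
m=cv2.inRange(hsv,(2,140,60),(13,255,255))|cv2.inRange(hsv,(95,80,40),(125,255,255))
m=cv2.morphologyEx(m,cv2.MORPH_CLOSE,np.ones((5,5)))
n,l,s,ce=cv2.connectedComponentsWithStats(m)
for i in range(1,n):
    if s[i,4]>800:
        p=cv2.boxPoints(cv2.minAreaRect(np.argwhere(l==i)[:,::-1].astype(np.float32)));w=onz(W,p,.010,True)[:,:2]
        print(s[i],ce[i].round(1),w.mean(0).round(4),w.round(3).tolist(),[np.linalg.norm(w[k+1]-w[k]).round(3) for k in (0,1)])
rel([.359,.285,.0],np.radians(101.6))
E
```

```text
1628 [316.4, 182.1] [0.359  0.2855] yaw 12.0 [0.036 0.044]
1156 [387.6, 256.6] [0.4272 0.3797] yaw 8.9 [0.046 0.039]
1644 [626.2, 366.1] [0.6911 1.2435] yaw 57.0 [0.211 0.802]
[ 295  155   44   67 2742] [317.  187.7] [0.3661 0.2869] [[0.336, 0.26], [0.328, 0.301], [0.396, 0.316], [0.404, 0.272]] [np.float64(0.042), np.float64(0.069)]
[ 364  232   46   57 2003] [385.4 260.5] [0.4347 0.3808] [[0.471, 0.362], [0.398, 0.353], [0.397, 0.397], [0.473, 0.411]] [np.float64(0.073), np.float64(0.044)]
[ 605  327   35   73 1650] [626.2 366.1] [0.7238 1.285 ] [[0.53, 0.918], [0.545, 1.129], [0.981, 1.801], [0.839, 1.291]] [np.float64(0.211), np.float64(0.802)]
t 30.6 p [0.3594 0.2848 0.1405] F [-0.2  0.6 -0.6] g 0.999
shift [0.011 0.003 0.562] toolx [-0.981 -0.193 -0.018] tooly [-0.193  0.981 -0.003] z [ 0.018  0.    -1.   ]
turn units -0.005 alt 1.995 j6 -1.103
```

View pics/w16.png

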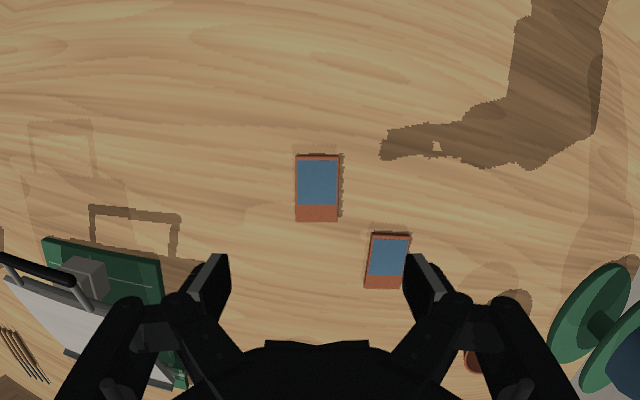

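The last wrist view shows the tile at (317,188), with the terracotta strip at its far end. The whole-tile centre is (0.366,0.287), and 15 pictures have been viewed. I'll descend and grip in small steps.

Emit:
jog_arm([
  [[-0.028,0.004,0,-0.005,85],[-0.026,0.004,0.1,-0.005,85],[-0.022,0.004,0.3,-0.005,85],[-0.02,0.004,0.5,-0.005,85],[-0.017,0.004,0.62,-0.005,85],[-0.017,0.004,0.65,-0.005,85],[-0.017,0.004,0.65,-0.005,85]],
])

```text
time: 31.48
ee_pos: [0.367, 0.2869, -0.0215]
ee_rot: [0.009, -0.101, 0.995, -0.001]
ft_force: [0.7, 0.2, 0.6]
gripper_width: 0.667
```

Emit:
jog_arm([
  [[0,0,0.01,0,85],[0,0,0.02,0,85],[0,0,0.02,0,85]],
])

```text
time: 31.85
ee_pos: [0.3673, 0.2871, -0.026]
ee_rot: [0.01, -0.101, 0.995, -0.0]
ft_force: [-0.0, 0.3, 0.6]
gripper_width: 0.67
```

Emit:
jog_arm([
  [[0,0,0.006,0,85],[0,0,0.012,0,85],[0,0,0.012,0,85]],
])

```text
time: 32.22
ee_pos: [0.3673, 0.287, -0.0292]
ee_rot: [0.009, -0.101, 0.995, -0.001]
ft_force: [0.4, -0.0, -0.1]
gripper_width: 0.668
```

Emit:
jog_arm([
  [[0,0,0,0,255],[0,0,0,0,255],[0,0,0,0,255],[0,0,0,0,255],[0,0,0,0,255],[0,0,0,0,255]],
])

```text
time: 32.98
ee_pos: [0.3673, 0.287, -0.0288]
ee_rot: [0.009, -0.101, 0.995, -0.001]
ft_force: [-1.5, -0.9, 6.0]
gripper_width: 0.494
```

The tile is gripped. I'll lift it and carry it to the board's left half; a straight placement would put the tile at about (0.610,0.057).

Emit:
jog_arm([
  [[0,0,-0.2,0,255],[0,0,-0.45,0,255],[0,0,-0.7,0,255],[-0.3,-0.3,-0.8,0.063,255],[-0.5,-0.5,-0.8,0.063,255],[-0.7,-0.8,-0.8,0.063,255],[-0.8,-0.95,-0.8,0.063,255],[-0.8,-0.95,-0.8,0.063,255],[-0.8,-0.95,-0.8,0.063,255]],
])

```text
time: 34.1
ee_pos: [0.6099, 0.0912, 0.1755]
ee_rot: [0.01, -0.049, 0.999, -0.0]
ft_force: [-0.3, 0.5, -1.2]
gripper_width: 0.493
```

```bash
python3 - <<'E'
from m import *
rel([.61,.0565,.08],np.radians(95.9))
E
```

```text
t 34.1 p [0.6099 0.0912 0.1755] F [-0.3  0.5 -1.2] g 0.493
shift [ 0.021 -0.137  0.382] toolx [-0.995 -0.098 -0.02 ] tooly [-0.098  0.995 -0.002] z [ 0.02  0.   -1.  ]
turn units -0.003 alt 1.997 j6 -1.538
```

Emit:
jog_arm([
  [[0.01,-0.137,0,0,255],[0.013,-0.137,0.15,0,255],[0.021,-0.137,0.3,0,255],[0.021,-0.137,0.38,0,255],[0.022,-0.137,0.44,0,255],[0.022,-0.137,0.44,0,255]],
])

```text
time: 34.85
ee_pos: [0.6096, 0.0569, 0.0648]
ee_rot: [0.01, -0.05, 0.999, -0.0]
ft_force: [-0.0, 0.3, 0.2]
gripper_width: 0.499
```

Emit:
jog_arm([
  [[0,0,0.01,0,255],[0,0,0.02,0,255],[0,0,0.02,0,255]],
])

```text
time: 35.22
ee_pos: [0.6099, 0.0569, 0.0602]
ee_rot: [0.01, -0.05, 0.999, -0.0]
ft_force: [0.1, 1.1, 0.1]
gripper_width: 0.491
```

Emit:
jog_arm([
  [[0,0,0.008,0,255],[0,0,0.016,0,255],[0,0,0.016,0,255]],
])

```text
time: 35.6
ee_pos: [0.6106, 0.0569, 0.0571]
ee_rot: [0.01, -0.05, 0.999, -0.0]
ft_force: [-0.8, -0.3, 7.5]
gripper_width: 0.496
```

Contact came at about 0.058, as predicted. I'll press a little to tilt the tile in the pads.

Emit:
jog_arm([
  [[0,0,0.006,0,255],[0,0,0.012,0,255],[0,0,0.012,0,255]],
])

```text
time: 35.98
ee_pos: [0.6119, 0.057, 0.0557]
ee_rot: [0.012, -0.049, 0.999, -0.0]
ft_force: [-0.8, -0.1, 10.6]
gripper_width: 0.494
```

Emit:
jog_arm([
  [[0,0,0.006,0,255],[0,0,0.012,0,255],[0,0,0.012,0,255]],
])

```text
time: 36.35
ee_pos: [0.6135, 0.0572, 0.0545]
ee_rot: [0.013, -0.049, 0.999, -0.0]
ft_force: [-0.9, -0.1, 10.8]
gripper_width: 0.491
```

Emit:
jog_arm([
  [[0.005,0,0.01,0,255],[0.01,0,0.02,0,255],[0.012,0,0.028,0,255],[0.012,0,0.028,0,255],[0.012,0,0.028,0,80],[0.012,0,0.028,0,80],[0.012,0,0.028,0,80],[0.012,0,0.015,0,80]],
])

```text
time: 37.35
ee_pos: [0.61, 0.0569, 0.0502]
ee_rot: [0.012, -0.049, 0.999, -0.0]
ft_force: [-0.5, -0.1, -0.7]
gripper_width: 0.688
```

```bash
python3 - <<'E'
from m import *
rel([.61,.0565,.16],np.radians(95.9))
E
```

```text
t 37.35 p [0.61   0.0569 0.0502] F [-0.5 -0.1 -0.7] g 0.688
shift [-0.011 -0.002 -0.439] toolx [-0.995 -0.099 -0.025] tooly [-0.099  0.995 -0.002] z [ 0.025  0.001 -1.   ]
turn units -0.003 alt 1.997 j6 -1.595
```

Emit:
jog_arm([
  [[0,0,-0.1,0,80],[0,0,-0.3,0,80],[0,0,-0.5,0,80],[0,0,-0.5,0,80]],
])

```text
time: 37.85
ee_pos: [0.6097, 0.0569, 0.1798]
ee_rot: [0.017, -0.049, 0.999, -0.0]
ft_force: [-0.6, 0.5, -0.1]
gripper_width: 0.684
```

```bash
cat > bd.py <<'E'
from tl import *
th=.349;X=np.array([np.cos(np.radians(5.9)),np.sin(np.radians(5.9)),0]);Y=np.array([-X[1],X[0],0]);Z=np.array([0,0,1.])
bx=X*np.cos(th)-Z*np.sin(th);bz=X*np.sin(th)+Z*np.cos(th)  # -bx is uphill
mid=np.array([.690,.0195,.025])-bx*.088+bz*.020
def onboard(c,uv,h,fish=False):
    o,d=ray(c,uv,fish);s=((mid+bz*h-o)@bz)/(d@bz);p=o+d*s[:,None]-mid
    return np.c_[p@bx,p@Y]
def btiles(c,fish,roi,mn=60,h=.01):
    hsv=cv2.cvtColor(c['frame'],cv2.COLOR_RGB2HSV)
    m=cv2.inRange(hsv,(2,110,50),(15,255,255))|cv2.inRange(hsv,(95,80,40),(125,255,255))
    m=cv2.morphologyEx(m,cv2.MORPH_CLOSE,np.ones((3,3)));k=np.zeros_like(m);k[roi[1]:roi[3],roi[0]:roi[2]]=255;m&=k
    n,l,s,ce=cv2.connectedComponentsWithStats(m)
    for i in range(1,n):
        if s[i,4]>mn:
            p=cv2.boxPoints(cv2.minAreaRect(np.argwhere(l==i)[:,::-1].astype(np.float32)));w=onboard(c,p,h,fish)
            print(s[i,4],ce[i].round(1),'board xy',w.mean(0).round(4),w.round(3).tolist(),[np.linalg.norm(w[q+1]-w[q]).round(3) for q in (0,1)])
E
python3 - <<'E'
from bd import *
print(mid.round(4),proj(cam('top'),[mid]).round(1))
W=cam('wrist','w17');btiles(W,True,(150,50,500,270),300)
T=cam('top');btiles(T,False,(280,110,370,210));S=cam('scene');btiles(S,False,(275,190,365,270))
for n,c in (('T',T),('W',W)):
    for t in tiles(c,n=='W',mn=100,roi=(150,150,640,300)): print(n,*t)
rel([.4345,.381,.14],np.radians(98))
E
```

```text
[0.6145 0.0117 0.0739] [[324.7 156.5]]
649 [279.5  68.6] board xy [-0.1208  0.0217] [[-0.13, -0.016], [-0.13, 0.059], [-0.111, 0.061], [-0.111, -0.017]] [np.float64(0.075), np.float64(0.019)]
3773 [447.1 104.1] board xy [-0.0906  0.1358] [[-0.06, 0.073], [-0.114, 0.072], [-0.124, 0.191], [-0.064, 0.207]] [np.float64(0.054), np.float64(0.12)]
1065 [395.3 184.7] board xy [0.     0.1183] [[0.049, 0.109], [-0.053, 0.11], [-0.051, 0.126], [0.054, 0.129]] [np.float64(0.102), np.float64(0.016)]
3138 [316.5 190.2] board xy [-0.0037  0.0467] [[0.032, 0.022], [-0.039, 0.026], [-0.039, 0.068], [0.032, 0.071]] [np.float64(0.071), np.float64(0.042)]
103 [347.2 115.7] board xy [ 0.1518 -0.0885] [[0.148, -0.041], [0.19, -0.052], [0.155, -0.136], [0.115, -0.125]] [np.float64(0.043), np.float64(0.092)]
436 [360.9 193.3] board xy [-0.1325 -0.0832] [[-0.051, -0.061], [-0.062, -0.13], [-0.213, -0.103], [-0.203, -0.038]] [np.float64(0.07), np.float64(0.153)]
335 [354.2 235.9] board xy [0.0103 0.141 ] [[0.089, 0.112], [-0.07, 0.117], [-0.068, 0.17], [0.09, 0.164]] [np.float64(0.159), np.float64(0.053)]
183 [329.  232.3] board xy [0.0041 0.0428] [[0.036, 0.023], [-0.027, 0.021], [-0.028, 0.063], [0.035, 0.065]] [np.float64(0.064), np.float64(0.042)]
T 540 [495.5, 155.4] [ 0.6156 -0.5543] yaw 73.3 [0.094 0.122]
T 147 [215.1, 221.1] [0.4275 0.3792] yaw 7.4 [0.038 0.044]
W 1777 [316.5, 188.2] [0.6265 0.0596] yaw -84.4 [0.046 0.05 ]
t 38.05 p [0.6058 0.0566 0.1738] F [-0.9  0.4 -0.6] g 0.686
shift [0.557 1.359 0.121] toolx [-0.995 -0.099 -0.022] tooly [-0.099  0.995 -0.001] z [ 0.022  0.001 -1.   ]
turn units -0.026 alt 1.974 j6 -1.595
```

Tile 1 lies on the plate at board (-0.004, 0.047) with a plane-consistent size of 71×42 mm. Tile 2 hasn't moved, so I'll go there.

Emit:
jog_arm([
  [[0.4,1,0,-0.02,0],[0.4,1,0,-0.02,0],[0.4,1,0,-0.02,0],[0.4,1,0,-0.02,0],[0.4,1,0,-0.02,0],[0.4,1,0,-0.02,0]],
])

```text
time: 38.8
ee_pos: [0.4806, 0.2961, 0.1701]
ee_rot: [0.01, -0.066, 0.998, -0.001]
ft_force: [0.9, -0.9, 0.7]
gripper_width: 0.999
```

```bash
python3 - <<'E'
from tl import *
W=cam('wrist')
hsv=cv2.cvtColor(W['frame'],cv2.COLOR_RGB2HSV)
m=cv2.inRange(hsv,(2,140,60),(13,255,255))|cv2.inRange(hsv,(95,80,40),(125,255,255))
m=cv2.morphologyEx(m,cv2.MORPH_CLOSE,np.ones((5,5)))
n,l,s,ce=cv2.connectedComponentsWithStats(m)
for i in range(1,n):
    if s[i,4]>800:
        p=cv2.boxPoints(cv2.minAreaRect(np.argwhere(l==i)[:,::-1].astype(np.float32)));w=onz(W,p,.010,True)[:,:2]
        print(s[i],ce[i].round(1),w.mean(0).round(4),w.round(3).tolist(),[np.linalg.norm(w[k+1]-w[k]).round(3) for k in (0,1)])
for t in tiles(W,True,mn=300): print(*t)
rel([.4345,.381,.1],np.radians(98))
E
```

```text
[ 377  114   41   63 2288] [396.5 145.3] [0.4355 0.3803] [[0.472, 0.362], [0.405, 0.354], [0.399, 0.397], [0.467, 0.408]] [np.float64(0.068), np.float64(0.044)]
[ 490  207   69   77 3704] [525.2 245.4] [0.5402 0.611 ] [[0.578, 0.539], [0.468, 0.563], [0.493, 0.682], [0.622, 0.66]] [np.float64(0.113), np.float64(0.121)]
[ 79 250  49  45 992] [101.8 271.3] [ 0.6669 -0.0041] [[0.643, -0.055], [0.61, -0.005], [0.687, 0.045], [0.727, -0.002]] [np.float64(0.06), np.float64(0.092)]
1342 [398.3, 138.8] [0.4279 0.3798] yaw 7.0 [0.044 0.038]
496 [99.9, 271.5] [ 0.6659 -0.0114] yaw 33.2 [0.045 0.065]
t 38.85 p [0.4813 0.2952 0.1703] F [-0.4  0.4  0.1] g 1.005
shift [0.146 0.366 0.277] toolx [-0.991 -0.131 -0.021] tooly [-0.131  0.991 -0.003] z [ 0.021 -0.001 -1.   ]
turn units -0.005 alt 1.995 j6 -1.159
```

Emit:
jog_arm([
  [[0.14,0.366,0,-0.005,85],[0.14,0.366,0.1,-0.005,85],[0.143,0.366,0.3,-0.005,85],[0.147,0.366,0.5,-0.005,85],[0.15,0.366,0.65,-0.005,85],[0.153,0.366,0.765,-0.005,85],[0.153,0.366,0.765,-0.005,85]],
])

```text
time: 39.72
ee_pos: [0.4349, 0.378, -0.0244]
ee_rot: [0.008, -0.069, 0.998, -0.003]
ft_force: [1.5, 0.4, 1.9]
gripper_width: 0.666
```

Emit:
jog_arm([
  [[0,0,0.012,0,85],[0,0,0.024,0,85],[0,0,0.03,0,85],[0,0,0.03,0,85]],
])

```text
time: 40.22
ee_pos: [0.4353, 0.3782, -0.0314]
ee_rot: [0.009, -0.069, 0.998, -0.002]
ft_force: [0.1, -0.2, -0.5]
gripper_width: 0.668
```

Emit:
jog_arm([
  [[0,0,0,0,255],[0,0,0,0,255],[0,0,0,0,255],[0,0,0,0,255],[0,0,0,0,255],[0,0,0,0,255]],
])

```text
time: 40.98
ee_pos: [0.4357, 0.3791, -0.0304]
ee_rot: [0.009, -0.069, 0.998, -0.002]
ft_force: [-1.8, -1.0, 6.4]
gripper_width: 0.495
```

Emit:
jog_arm([
  [[0,0,-0.2,0,255],[0,0,-0.45,0,255],[0,0,-0.7,0,255],[-0.1,-0.3,-0.82,0.02,255],[-0.2,-0.5,-0.82,0.02,255],[-0.25,-0.75,-0.82,0.02,255],[-0.3,-1,-0.82,0.02,255],[-0.3,-1,-0.82,0.02,255],[-0.3,-1,-0.82,0.02,255]],
])

```text
time: 42.1
ee_pos: [0.5404, 0.1416, 0.1772]
ee_rot: [0.009, -0.052, 0.999, -0.001]
ft_force: [-0.3, 0.4, -0.9]
gripper_width: 0.497
```

```bash
python3 - <<'E'
from bd import *
S=cam('scene');btiles(S,False,(275,190,365,270))
rel([.617,-.035,.08],np.radians(95.9))
E
```

```text
530 [355.6 224.6] board xy [-0.0232  0.1375] [[0.109, 0.118], [-0.153, 0.103], [-0.155, 0.158], [0.106, 0.171]] [np.float64(0.263), np.float64(0.055)]
184 [329.1 232.4] board xy [0.0038 0.045 ] [[0.035, 0.023], [-0.03, 0.025], [-0.027, 0.067], [0.037, 0.064]] [np.float64(0.064), np.float64(0.042)]
t 42.15 p [0.5401 0.1426 0.1771] F [ 0.3  0.5 -1.2] g 0.495
shift [-0.224 -0.737  0.396] toolx [-0.994 -0.105 -0.018] tooly [-0.105  0.994 -0.004] z [ 0.019 -0.002 -1.   ]
turn units 0.002 alt -1.998 j6 -1.431
```

Emit:
jog_arm([
  [[-0.2,-0.3,0,0,255],[-0.224,-0.6,0,0,255],[-0.224,-0.737,0,0,255],[-0.224,-0.737,0.15,0,255],[-0.222,-0.737,0.35,0,255],[-0.222,-0.737,0.46,0,255],[-0.222,-0.737,0.46,0,255]],
])

```text
time: 43.02
ee_pos: [0.6149, -0.0329, 0.0615]
ee_rot: [0.007, -0.054, 0.999, -0.001]
ft_force: [-0.6, 0.2, 0.0]
gripper_width: 0.49
```

```bash
python3 - <<'E'
from m import *
rel([.617,-.035,.047],np.radians(95.9))
E
```

```text
t 43.02 p [ 0.6149 -0.0329  0.0615] F [-0.6  0.2  0. ] g 0.49
shift [-0.007 -0.009  0.058] toolx [-0.994 -0.107 -0.013] tooly [-0.107  0.994 -0.003] z [ 0.014 -0.001 -1.   ]
turn units 0.003 alt -1.997 j6 -1.751
```

Emit:
jog_arm([
  [[-0.003,-0.004,0.02,0,255],[0,-0.004,0.03,0,255],[0,-0.004,0.04,0,255],[0.003,-0.004,0.05,0,255],[0.003,-0.004,0.05,0,255],[0.003,-0.004,0.05,0,80],[0.003,-0.004,0.05,0,80],[0.003,-0.004,0.05,0,80],[0.003,-0.004,0.02,0,80]],
])

```text
time: 44.15
ee_pos: [0.6135, -0.034, 0.0561]
ee_rot: [0.006, -0.054, 0.999, -0.001]
ft_force: [-0.5, -0.5, -0.2]
gripper_width: 0.69
```

Emit:
jog_arm([
  [[0,0,-0.1,0,80],[0,0,-0.3,0,80],[0,0,-0.5,0,80],[0,0,-0.5,0,80],[0,0,-0.5,0,80]],
])

```text
time: 44.78
ee_pos: [0.6116, -0.0339, 0.181]
ee_rot: [0.006, -0.054, 0.999, -0.001]
ft_force: [0.3, -0.3, -0.1]
gripper_width: 0.685
```

```bash
python3 - <<'E'
from bd import *
W=cam('wrist','w18');btiles(W,True,(150,50,450,270),1500)
S=cam('scene');btiles(S,False,(275,190,365,270))
T=cam('top');
h=np.array([.690,.0195])
print('grip',[b for b in blobs(T['frame'],(0,150,80),(8,255,255),(415,140,460,190))])
rel([.582,-.340,.17],np.radians(68))
E
```

```text
3067 [316.6 194.6] board xy [-0.0068 -0.0435] [[-0.043, -0.064], [-0.043, -0.023], [0.029, -0.019], [0.029, -0.068]] [np.float64(0.042), np.float64(0.072)]
2775 [411.6 198.5] board xy [-0.0016  0.0469] [[0.032, 0.023], [-0.045, 0.023], [-0.038, 0.067], [0.045, 0.075]] [np.float64(0.077), np.float64(0.045)]
190 [305.4 226.4] board xy [-0.0018 -0.0464] [[0.032, -0.067], [-0.036, -0.068], [-0.036, -0.026], [0.032, -0.025]] [np.float64(0.069), np.float64(0.043)]
359 [354.1 236.7] board xy [0.0178 0.1416] [[0.1, 0.112], [-0.065, 0.115], [-0.064, 0.172], [0.101, 0.168]] [np.float64(0.165), np.float64(0.057)]
190 [329.1 232.1] board xy [0.0016 0.0451] [[0.035, 0.023], [-0.034, 0.026], [-0.032, 0.068], [0.037, 0.064]] [np.float64(0.069), np.float64(0.042)]
grip [(np.int32(88), [437.9, 160.8], [[432.79998779296875, 168.60000610351562], [438.79998779296875, 150.60000610351562], [443.29998779296875, 152.10000610351562], [437.29998779296875, 170.10000610351562]])]
t 44.92 p [ 0.611  -0.0338  0.1795] F [ 0.1 -0.3  0.1] g 0.69
shift [ 0.247 -1.205  0.038] toolx [-0.994 -0.107 -0.009] tooly [-0.107  0.994 -0.002] z [ 0.009 -0.001 -1.   ]
turn units 0.313 alt -1.687 j6 -1.753
```

Both tiles are flat on the plate, at board (-0.004, ±0.046). Now for the isolator.

Emit:
jog_arm([
  [[0.2,-1,0,0.2,60],[0.2,-1,0,0.313,60],[0.2,-1,0,0.313,60],[0.2,-1,0,0.313,60],[0.2,-1,0,0.313,60],[0.2,-1,0,0.313,60],[0.2,-1,0,0.313,60]],
])

```text
time: 45.8
ee_pos: [0.588, -0.2861, 0.1789]
ee_rot: [0.004, 0.19, 0.982, 0.001]
ft_force: [-0.8, -0.2, 0.1]
gripper_width: 0.763
```

```bash
python3 - <<'E'
from m import *
W=cam('wrist','w19')
for b in blobs(W['frame'],(0,150,80),(8,255,255),(100,40,540,300),150):
    p=onz(W,b[2],.103,True)[:,:2];e=[p[1]-p[0],p[2]-p[1]];d=max(e,key=np.linalg.norm)
    print(b[0],b[1],p.mean(0).round(4),onz(W,[b[1]],.103,True)[0].round(4),np.degrees(np.arctan2(d[1],d[0])).round(1),[np.linalg.norm(q).round(3) for q in e])
rel([.582,-.340,.17],np.radians(68))
E
```

```text
1159 [259.0, 210.2] [ 0.5823 -0.3357] [ 0.5785 -0.3337  0.103 ] -21.3 [np.float64(0.015), np.float64(0.065)]
t 45.85 p [ 0.5882 -0.286   0.1792] F [-0.8  1.   1.1] g 0.762
shift [-0.057 -0.21   0.037] toolx [-0.928  0.373 -0.008] tooly [0.373 0.928 0.003] z [ 0.008 -0.    -1.   ]
turn units 0.001 alt -1.999 j6 -1.663
```

Emit:
jog_arm([
  [[-0.052,-0.199,0,0.008,130],[-0.052,-0.199,0,0.008,130],[-0.052,-0.199,0.1,0.008,130],[-0.05,-0.199,0.3,0.008,130],[-0.049,-0.199,0.48,0.008,130],[-0.049,-0.199,0.535,0.008,130],[-0.049,-0.199,0.535,0.008,130]],
])

```text
time: 46.72
ee_pos: [0.5823, -0.3357, 0.0452]
ee_rot: [0.004, 0.196, 0.981, 0.001]
ft_force: [-0.4, -0.1, 0.4]
gripper_width: 0.491
```

Emit:
jog_arm([
  [[0,0,0,0,255],[0,0,0,0,255],[0,0,0,0,255],[0,0,0,0,255],[0,0,0,0,255]],
])

```text
time: 47.35
ee_pos: [0.5834, -0.3373, 0.0477]
ee_rot: [0.005, 0.196, 0.981, -0.0]
ft_force: [-3.6, -3.5, 6.8]
gripper_width: 0.173
```

The handle is gripped, so I'll turn it 90° clockwise.

Emit:
jog_arm([
  [[0,0,0,0.11,255],[0,0,0,0.22,255],[0,0,0,0.33,255],[0,0,0,0.44,255],[0,0,0,0.55,255],[0,0,0,0.66,255],[0,0,0,0.77,255],[0,0,0,0.88,255],[0,0,0,0.98,255],[0,0,0,0.98,255]],
])

```text
time: 48.6
ee_pos: [0.5836, -0.3373, 0.0478]
ee_rot: [0.004, 0.823, 0.569, 0.004]
ft_force: [2.3, -0.8, -7.1]
gripper_width: 0.176
```

Emit:
jog_arm([
  [[0,0,0,0,130],[0,0,0,0,130],[0,0,0,0,130],[0,0,0,0,110],[0,0,-0.2,0,110],[0,0,-0.45,0,110],[0,0,-0.6,0,110],[0,0,-0.6,0,110],[0,0,-0.6,0,110]],
])

```text
time: 49.72
ee_pos: [0.5814, -0.3366, 0.1971]
ee_rot: [0.004, 0.823, 0.569, 0.004]
ft_force: [0.0, -0.2, -0.8]
gripper_width: 0.572
```

```bash
python3 - <<'E'
from bd import *
W=cam('wrist');T=cam('top');S=cam('scene');st()
for b in blobs(W['frame'],(0,150,80),(8,255,255),(100,40,540,300),150):
    p=onz(W,b[2],.103,True)[:,:2];e=[p[1]-p[0],p[2]-p[1]];d=max(e,key=np.linalg.norm)
    print(b[0],b[1],p.mean(0).round(4),'handle yaw',np.degrees(np.arctan2(d[1],d[0])).round(1),[np.linalg.norm(q).round(3) for q in e])
btiles(S,False,(275,190,350,270));btiles(T,False,(280,110,370,210))
f=lambda t,v:np.array([.690,.0195,.025])-X*(.235*np.cos(t)-.015*np.sin(t))+Y*v+Z*(.235*np.sin(t)+.015*np.cos(t))
print([b[:2] for b in blobs(T['frame'],(0,0,0),(180,255,45),(300,180,360,205))],[b[:2] for b in blobs(S['frame'],(0,0,0),(180,255,45),(305,180,350,200))])
for t in (.33,.349,.37):print(t,proj(T,[f(t,0)]).round(1),proj(S,[f(t,0)]).round(1))
a=cv2.resize(S['frame'][130:290,150:350],None,fx=2,fy=2,interpolation=2);b=cv2.resize(T['frame'][120:220,270:470],None,fx=2,fy=2,interpolation=2)
cv2.imwrite('pics/v16.png',np.hstack([a,np.pad(b,((0,120),(0,0),(0,0)))])[:,:,::-1])
E
```

```text
t 49.88 p [ 0.5811 -0.3364  0.1959] F [0.5 0.6 0.1] g 0.571
1099 [317.6, 189.3] [ 0.5833 -0.3349] handle yaw 67.5 [np.float64(0.065), np.float64(0.015)]
327 [290.  199.5] board xy [-0.0884 -0.1234] [[-0.065, -0.195], [-0.157, -0.091], [-0.111, -0.052], [-0.021, -0.155]] [np.float64(0.138), np.float64(0.06)]
321 [323.9 198.5] board xy [-0.1161 -0.0002] [[-0.096, -0.057], [-0.137, -0.058], [-0.136, 0.057], [-0.096, 0.057]] [np.float64(0.041), np.float64(0.115)]
190 [305.4 226.4] board xy [-0.0018 -0.0464] [[0.032, -0.067], [-0.036, -0.068], [-0.036, -0.026], [0.032, -0.025]] [np.float64(0.069), np.float64(0.043)]
183 [329.  232.3] board xy [0.0041 0.0428] [[0.036, 0.023], [-0.027, 0.021], [-0.028, 0.063], [0.035, 0.065]] [np.float64(0.064), np.float64(0.042)]
247 [335.3 115.1] board xy [ 0.1666 -0.0376] [[0.173, 0.081], [0.222, 0.075], [0.159, -0.158], [0.112, -0.148]] [np.float64(0.05), np.float64(0.242)]
224 [285.3 162.6] board xy [-0.002   0.1245] [[0.071, 0.138], [0.065, 0.102], [-0.075, 0.112], [-0.069, 0.146]] [np.float64(0.036), np.float64(0.14)]
242 [338.6 154.6] board xy [-0.0
[... 213 characters left out ...]
], [-0.041, 0.067]] [np.float64(0.044), np.float64(0.074)]
76 [366.  180.3] board xy [-0.1162 -0.1102] [[-0.092, -0.104], [-0.095, -0.125], [-0.141, -0.116], [-0.137, -0.096]] [np.float64(0.021), np.float64(0.046)]
352 [289.3 194.1] board xy [-0.1398  0.1161] [[-0.115, 0.177], [-0.064, 0.122], [-0.167, 0.055], [-0.213, 0.11]] [np.float64(0.075), np.float64(0.122)]
249 [331.8 204.5] board xy [-0.1767  0.0139] [[-0.187, 0.068], [-0.15, 0.064], [-0.167, -0.041], [-0.203, -0.035]] [np.float64(0.037), np.float64(0.106)]
[(np.int32(239), [329.7, 196.3])] [(np.int32(112), [324.8, 191.5])]
0.33 [[330.7 197.5]] [[325.9 191.7]]
0.349 [[330.6 196.7]] [[325.8 191.4]]
0.37 [[330.5 195.8]] [[325.7 191.2]]
```

View pics/v16.png

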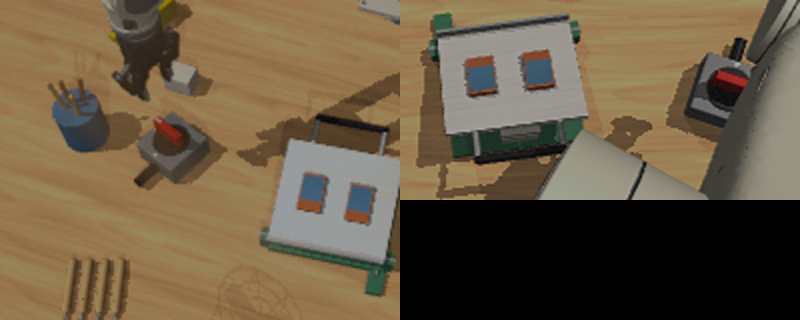

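The final picture shows both tiles glaze up on the tilted plate, the stack beneath it, and the red handle turned to point at the other dot. The handle's yaw went from -21.3° to -112.5°, about 91° clockwise. The gripper hangs clear, so I'm handing in.

```bash
python3 -c "
from h import *
st();print(env.hand_in())"
```

```text
t 49.88 p [ 0.5811 -0.3364  0.1959] F [0.5 0.6 0.1] g 0.571
the job is handed in; nothing more can be done
None
```

The job is done and handed in at 50 s of simulated time. The board stands at 20° on the 35 and 20 mm blocks, both test tiles lie glaze up on it, and the isolator is turned to on. Hand-in reports no verdict.

**Last checks:**
- **Board:** the bar's position fits about 0.35 rad in the top and scene views. The stack was set down within about 1 cm of the mark.
- **Tiles:** only two were present, on the bench left of the board. They lie at about (-4, +46) and (-5, -45) mm in board coordinates, and their size in the plate's plane fits lying flat.
- **Isolator:** the handle turned about 91° clockwise.
- **Robot:** the gripper is clear of everything, with no contact force. The arm stayed clear of the jar, pot and bowl, but I did not measure their positions again at the end.

**What disagreed or went wrong:**
- **Fingertip height:** contacts put the real fingertips about 30 mm above the stated TCP, so the first grip on the bar missed. I used that offset afterwards.
- **Opening the board:** the bar slipped out of the grip near the top. The fingers then pressed on it with about 55 N, but the board had already reached its stop.
- **Tool tilt:** that push left the tool tilted by about 1°, which I allowed for in later moves.

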